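Clear the lowered rack flap, then shut it

TASK

The drop-front flap of the white rack beside the basin cannot be shut because a jar and two tumblers stand on it. Clear it first: set the glass jar gently and upright, without tipping it on the way, on the cork coaster on top of the rack, and nest both tumblers in the yellow one standing on the counter, in either order, so that the three make one upright stack, each fully home in the one below. Then swing the flap up until it is fully shut, let go, and leave everything else where it stands.

Things in the scene. Friction and masses are not known exactly. Their poses are not given: they have to be found in the camera images.
- rack: White steel rack, fixed to the counter; place and heading vary. 120 mm deep (x), 380 mm wide (y), its flat top 180 mm above the counter. Origin: centre of its underside on the counter; its +x points to its back, its open front looks to its -x, +z up. Its inner floor is 53 mm above the counter and holds two pill bottles.
- flap (a joint): Drop-front door of the rack, hinged along its lower edge. rad: 0 = upright and shut, 1.571 = lowered level against its stop (so it starts). Friction hinge: stays at any angle; moving it takes up to 4.5 N at the bar. Panel 336 mm wide, 128 mm from hinge to free edge, 6 mm thick (3 mm each side of the hinge plane). Lowered, its upper face is 53 mm above the counter.
- flap_hinge (a point): Middle of the flap's hinge axis, which runs along the rack's y, 50 mm above the counter, 63 mm in front of the rack's origin.
- flap_bar (a point): Middle of the flap's pull bar: a round steel bar, 8 mm thick and 120 mm long, parallel to the hinge, 164 mm from the hinge axis and 36 mm beyond the panel's free edge in the panel's own plane, carried by a leg at each end. Can be pinched from above in every flap position, and turns in the fingers; lowered it is 50 mm above the counter, shut it is 214 mm above it.
- jar: Glass jar with a flat bamboo lid, 58 mm across, 90 mm tall (lid: the top 17 mm, same width), about 0.26 kg, standing on the lowered flap. Origin: centre of its underside, +z up.
- coaster: Round cork coaster, 96 mm across, 4 mm thick, fixed on the rack's top on its left or right half, the free spot for the jar. Origin: centre of its underside, +z up.
- tumbler_a: Blue plastic tumbler, 60 g, open on top, on the lowered flap. 88 mm tall; tapers from 36 mm across at the foot to 52 mm at height 54 mm; above that a straight collar 62 mm across, 57 mm inside. Nested, its collar rests on the rim of the tumbler below, 34 mm higher than that one: hold it by the upper collar, or the fingers meet the one below. Origin: centre of its underside, +z up.
- tumbler_b: Green tumbler, same shape and size as tumbler_a, also on the lowered flap. Origin: centre of its underside, +z up.
- tumbler_base: Yellow tumbler, same shape and size, standing on the counter to the left or the right of the rack's flap: the bottom of the stack. Origin: centre of its underside, +z up.
- mask_case: Closed plastic case of a nebuliser mask, white with pale blue lid, 75 x 130 x 56 mm, on the rack's top beside the coaster. Bystander. Origin: centre of its underside.
- thermometer: Red plastic thermometer, 98 mm long (y), 16 mm wide, 12 mm thick, lying along the back of the rack's top. Bystander. Origin: on its underside, near the middle.
- pills_a: Closed amber pill bottle, 42 mm across, 80 mm tall, inside the rack. Bystander. Origin: centre of its underside.
- pills_b: The other pill bottle, same size, inside the rack. Bystander. Origin: centre of its underside.
- soap_pump: White soap bottle with pump, 60 mm across, 160 mm tall, on the counter on the opposite side from the yellow tumbler. Bystander. Origin: centre of its underside.
- cream_tin: Round tin, 70 mm across, 31 mm tall, on the counter left of the rack. Bystander. Origin: centre of its underside.
- plaster_box: Orange box, 50 x 100 x 45 mm, on the counter right of the rack. Bystander. Origin: centre of its underside.
Things that resemble listed ones, but are neither listed nor needed, are in the scene too. There is more than one size of the tumbler_b; the job needs the middle-sized.

How it is judged:
By the outcome, as a careful person would: the job done as asked, in the order asked, and still so for the second after the job is handed in, with the robot touching nothing.
It also fails if it takes over 72 s, if anything falls off the work surface, if the arm or the gripper's body presses on something with over 40 N, if the wrist force passes 120 N, or if a joint passes its speed limit or range.

ROBOT

A 7-joint arm with a two-finger parallel gripper is mounted at the origin on the work surface. World frame = base frame: x ahead of the robot, y to its left, z up, the work surface at z = 0. Lengths are in m, angles in rad, forces in N, time in s.
With the tool pointing down it reaches from about 0.35 to 0.9 m from the base axis. Payload 7.2 kg.
Tool frame: the origin (TCP) lies at the very end of the fingers, on their centre line; the grasp point (between the pads) lies grip_point_offset behind it (grip_point_offset is the distance from the TCP to the grasp point, in m); z points along the fingers, y is the direction in which the jaws open and shut (so a half turn about z gives the same grasp; the last joint's range is limited). The gripper opens to 85 mm and grips with 20 to 120 N. Pads are 22 mm wide; open, the fingers measure 114 mm over their backs; the gripper's body (76 mm by 85 mm) begins 54 mm behind the grasp point. The pads swing forward as they close: fully open they stand 13 mm farther back than shut.
Start: joints at [-1.383, 0.411, -0.013, 1.596, 0.006, 1.134, -0.082], TCP at [0.158, 0.605, 0.231] pointing down, gripper open.
Joint ranges: [-2.95, 2.95], [-0.29, 1.99], [-1.47, 1.44], [0.14, 2.54], [-1.03, 4.17], [0.13, 1.85], [-2.86, 2.86]. Speed limits (rad/s): [2.39, 2.39, 3.01, 3.01, 3.14, 3.14, 3.14].

INTERFACE

Orientations are given as a rotation vector (axis times angle).
In Python, from cell import read_state, get_image, hand_in, grip_point_offset gives the robot as it stands. The module is installed in compiled form; this text tells all that it offers.
- The arm moves only by the tool drive_tool, never from a script. Its argument "steps" is one flat list of numbers, 7 for each row, row after row: the shift along the tool's x, y, z in units of 50 mm (1.0 is 50 mm), then the turn, a rotation vector about the tool's x, y, z in units of 8 degrees (1.0 is 8 degrees), then the opening, from 0 (shut) to 1 (fully open). In form: [dx, dy, dz, rx, ry, rz, hand, dx, dy, dz, rx, ry, rz, hand, ...]. A call has 1 to 5 rows; each row shifts and turns the commanded pose from where the row before left it, along the tool's axes as they then stand; what a row does not reach is not made up. A row lasts 1/8 s, in which the tool goes at most 62.5 mm and 10.7 degrees, less where a joint would pass 70% of its speed; a pose out of reach is approached as far as the arm can. A call is refused whole if a number of a shift passes 1 or a number of a turn 1, either way. A call with a gripper value outside its range is refused whole. The fingers move at their own pace and stop on an object; "grip_force" is the grip in N (left out, the last holds). Time passes only in rows, so rows that do not move let the fingers close. It gives the time, the measured TCP pose, the force and the opening at its end, in the units of the state.
- read_state(): the state, without advancing time (a new reading comes with each control period).
- get_image(name): name is "scene" or "top" or "wrist"; returns a dict with "frame" (400x640x3 uint8, red, green, blue), "vertical_fov" (degrees; the focal length in pixels is half the picture's height over the tangent of half this angle, whatever the lens; pixels are square), "cx", "cy" (the principal point, pixels), "distortion" ([k1, k2, p1, p2, k3] as OpenCV has them; the pictures are not rectified), "eye" and "rotation" of the camera in the world. Camera axes: x right, y down, z forward; pixel columns grow to the right and rows downward; lengths in m; the calibration is good to about 2 mm. A picture is of the moment at which its call begins. There is no depth.
- hand_in(): hands the job in, once; it reports no verdict.
The state is a dict: "time": time; "joints": joint angles; "joint_velocities": joint speeds; "joint_torque": joint torques, N m; "ee_pos": TCP position; "tcp_rot": TCP orientation; "wrist_force": force on the tool from outside, world axes, zero at the start; "moment": the same for the moment, N m; "gripper_width": finger opening in m.
Only numpy, scipy, OpenCV 4.12 (cv2) and the standard library are available. Lean on these libraries where they do the work, as an engineer would, in place of code of your own. Each camera call takes 0.05 s, during which the arm holds its last target.

## Working session

There is one attempt and no reset: what is moved stays moved. The work goes in short steps, Python scripts to look and compute and a tool call to move; the robot and the scene stay as the last step left them, time stands still between calls to the robot, and variables do not carry over. Pictures are saved under pics/ and viewed, and the job is handed in when it is done.

Besides the shell and the picture viewer there is one more tool, called after "Emit:" in YAML: its name, and indented under it one key for each argument. drive_tool: Moves the arm, as the interface text tells. Its arguments: {"type":"object","properties":{"steps":{"type":"array"},"grip_force":{"type":"number"}},"required":["steps"]}

```bash
mkdir -p pics; cat > h.py <<'E'
import numpy as np, cv2
from scipy.spatial.transform import Rotation as R
from cell import read_state, get_image, hand_in, grip_point_offset
def cam(n):
    im=get_image(n); H=im['frame'].shape[0]
    f=H/2/np.tan(np.radians(im['vertical_fov'])/2)
    im['K']=np.array([[f,0,im['cx']],[0,f,im['cy']],[0,0,1]]); im['D']=np.array(im['distortion'],float)
    im['R']=np.array(im['rotation']).reshape(3,3); im['e']=np.array(im['eye']); return im
def plane(im,uv,z):
    p=cv2.undistortPoints(np.array(uv,float).reshape(-1,1,2),im['K'],im['D']).reshape(-1,2)
    d=np.c_[p,np.ones(len(p))]@im['R'].T
    return im['e']+d*((z-im['e'][2])/d[:,2])[:,None]
def proj(im,P):
    P=np.array(P,float).reshape(-1,3); c=(P-im['e'])@im['R']
    return cv2.projectPoints(c,np.zeros(3),np.zeros(3),im['K'],im['D'])[0].reshape(-1,2)
def save(im,n): cv2.imwrite('pics/'+n,im['frame'][:,:,::-1])
def crop(im,n,x0,x1,y0,y1,s): cv2.imwrite('pics/'+n,cv2.resize(im['frame'][y0:y1,x0:x1,::-1],None,fx=s,fy=s,interpolation=cv2.INTER_CUBIC))
E
python3 - <<'E'
from h import *
import pickle
for n in('scene','top','wrist'):
    im=cam(n); save(im,n+'0.png'); pickle.dump(im,open(n+'.pkl','wb')); print(n,im['e'].round(3),im['R'].round(2).tolist(),im['vertical_fov'],im['D'])
print(read_state(),grip_point_offset)
E
```

```text
Traceback (most recent call last):
  File "h.py", line 8, in cam
    im['R']=np.array(im['rotation']).reshape(3,3); im['e']=np.array(im['eye']); return im
            ~~~~~~~~~~~~~~~~~~~~~~~~~~~~~~~~^^^^^
ValueError: cannot reshape array of size 3 into shape (3,3)
```

```bash
sed -i "s/im\['R'\]=np.array(im\['rotation'\]).reshape(3,3)/im['R']=R.from_rotvec(im['rotation']).as_matrix()/" h.py
python3 - <<'E'
from h import *
import pickle
for n in('scene','top','wrist'):
    im=cam(n); save(im,n+'0.png'); pickle.dump(im,open(n+'.pkl','wb')); print(n,im['e'].round(3),im['R'].round(2).tolist(),im['vertical_fov'],im['D'])
print(read_state(),grip_point_offset)
E
```

```text
scene [1.206 0.042 1.174] [[-0.05, 0.84, -0.54], [1.0, 0.05, -0.03], [0.0, -0.54, -0.84]] 46.238867586551464 [-0.04561834  0.          0.          0.          0.        ]
top [0.29  0.021 1.373] [[-0.07, -0.98, 0.21], [-1.0, 0.07, -0.01], [-0.01, -0.21, -0.98]] 44.09532491222275 [-0.03888768  0.          0.          0.          0.        ]
wrist [0.083 0.624 0.373] [[0.25, 0.92, 0.3], [0.97, -0.24, -0.08], [-0.0, 0.31, -0.95]] 70.59412778892512 [-0.00998746  0.          0.          0.          0.        ]
{'time': 0.2, 'joints': array([-1.38317297,  0.41157701, -0.01268666,  1.59671172,  0.00561131,
        1.13430228, -0.08217988]), 'joint_velocities': array([ 9.64852352e-05, -8.37521292e-04, -7.20840608e-04, -3.95577104e-03,
        2.96366709e-05, -5.84364099e-04,  1.96913738e-03]), 'joint_torque': array([-1.16032688e-04, -6.00438023e+01,  6.81315847e-01, -2.99364495e+01,
        1.37803334e-02,  8.31211684e-03,  1.75620858e-05]), 'ee_pos': array([0.15811969, 0.60435885, 0.23079047]), 'tcp_rot': array([-4.00708467e-01, -3.11589576e+00,  1.51135240e-03]), 'wrist_force': array([-0.29045267,  0.44566128,  0.4946432 ]), 'moment': array([-0.01930157, -0.00894845,  0.01855799]), 'gripper_width': 0.0853517434836494} 0.0187
```

View pics/scene0.png

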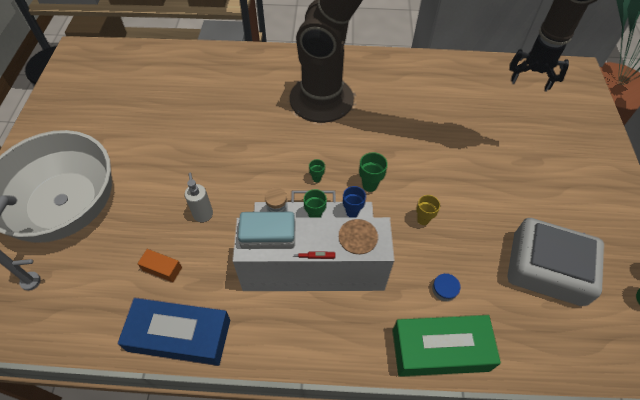

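View pics/top0.png

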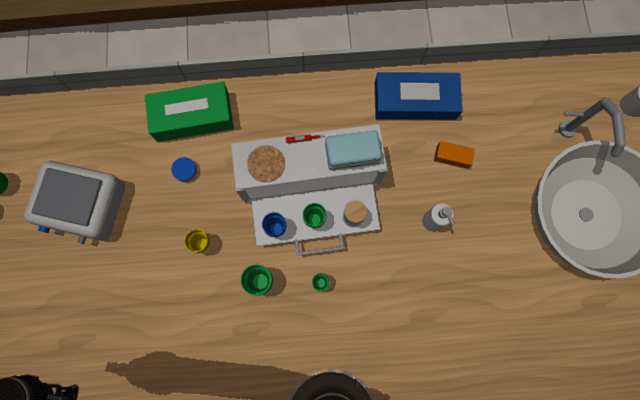

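View pics/wrist0.png

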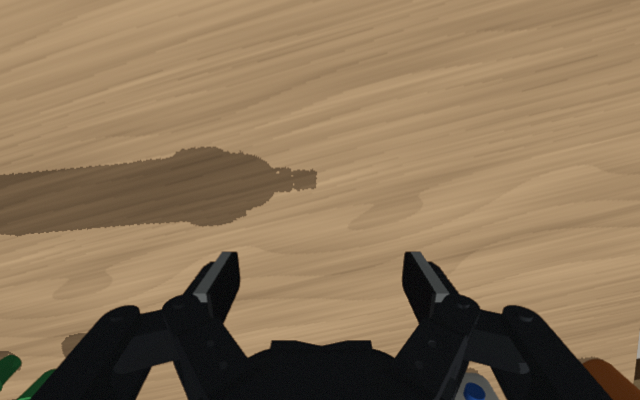

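```bash
python3 - <<'E'
from h import *
import pickle
t=pickle.load(open('top.pkl','rb'));s=pickle.load(open('scene.pkl','rb'))
crop(t,'topc.png',170,410,120,300,3.3); crop(s,'scenec.png',220,460,140,300,3.3)
E
```

```text
(no output)
```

View pics/topc.png

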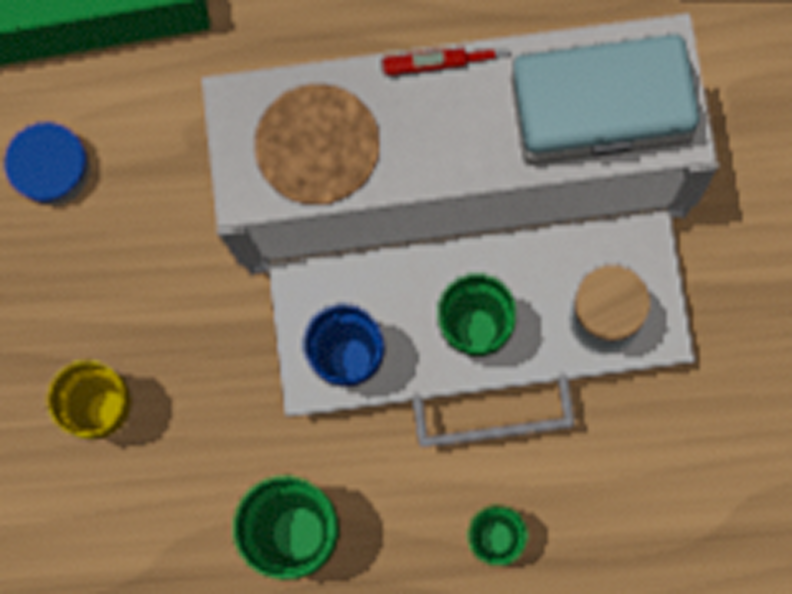

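View pics/scenec.png

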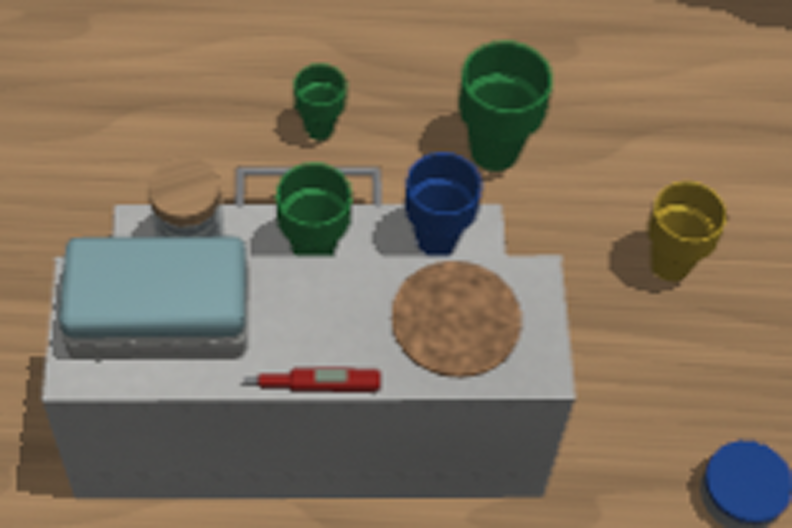

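```bash
cat >> h.py <<'E'
from scipy.optimize import least_squares
def hsv(im): return cv2.cvtColor(im['frame'],cv2.COLOR_RGB2HSV)
RNG={'blue':((108,120,30),(122,255,255)),'green':((60,120,25),(80,255,255)),'yellow':((24,150,60),(32,255,255)),'red':((0,180,80),(6,255,255))}
def blob(im,col,near):
    m=cv2.inRange(hsv(im),*map(np.array,RNG[col]))
    m=cv2.morphologyEx(m,cv2.MORPH_CLOSE,np.ones((3,3),np.uint8))
    cs=cv2.findContours(m,cv2.RETR_EXTERNAL,cv2.CHAIN_APPROX_NONE)[0]
    return min(cs,key=lambda c:np.linalg.norm(c.reshape(-1,2).mean(0)-near)-0.02*len(c)).reshape(-1,2)
def rim(im,c,z,r=None):
    """fit circle to far arc of silhouette cast on plane z"""
    P=plane(im,c.astype(float),z)[:,:2]; ctr=P.mean(0)
    for _ in range(6):
        d=ctr-im['e'][:2]; d/=np.linalg.norm(d)
        Q=P[((P-ctr)@d)>-0.002]
        if r is None:
            s=least_squares(lambda x:np.hypot(*(Q-x[:2]).T)-x[2],[*ctr,.03],loss='soft_l1',f_scale=.001).x
        else: s=np.r_[least_squares(lambda x:np.hypot(*(Q-x[:2]).T)-r,ctr,loss='soft_l1',f_scale=.001).x,r]
        ctr=s[:2]
    return s
E
python3 - <<'E'
from h import *
import pickle
t=pickle.load(open('top.pkl','rb'));s=pickle.load(open('scene.pkl','rb'))
for n,col,pt,ps,z in (('blue','blue',(274,225),(354,201),.141),('green','green',(315,215),(315,204),.141),('yellow','yellow',(197,241),(428,210),.088),('big','green',(257,280),(373,172),.12),('small','green',(321,282),(317,170),.07)):
    for im,p in((t,pt),(s,ps)):
        c=blob(im,col,np.array(p)); print(n,len(c),rim(im,c,z).round(4),rim(im,c,z,.0312 if z in(.141,.088) else None).round(4))
def w(im,x0,y0,pts,z,sc=3.3): return plane(im,np.array(pts)/sc+[x0,y0],z).round(4)
# rack top corners, flap corners, bar, lid, coaster from crops
print('racktop t',w(t,170,120,[(203,79),(690,16),(714,163),(219,227)],.18)[:,:2].tolist())
print('racktop s',w(s,220,140,[(57,256),(562,256),(574,399),(44,401)],.18)[:,:2].tolist())
print('bar t',w(t,170,120,[(428,441),(571,423)],.052)[:,:2].tolist())
print('bar s',w(s,220,140,[(240,170),(378,170)],.05)[:,:2].tolist())
print('lid t',w(t,170,120,[(612,302)],.143),'s',w(s,220,140,[(186,190)],.143))
print('coaster t',w(t,170,120,[(317,143)],.184),'s',w(s,220,140,[(457,318)],.184))
print('flap t',w(t,170,120,[(672,212),(693,361),(287,414),(272,268)],.053)[:,:2].tolist())
print('case t',w(t,170,120,[(513,55),(682,36),(697,130),(527,151)],.236)[:,:2].tolist())
E
```

```text
blue 65 [0.498  0.1097 0.0275] [0.494  0.1077 0.0312]
blue 77 [0.4981 0.1085 0.0269] [0.5036 0.108  0.0312]
green 64 [0.5131 0.0057 0.0282] [0.5093 0.0059 0.0312]
green 74 [0.5184 0.0041 0.028 ] [0.5225 0.0042 0.0312]
yellow 67 [0.478  0.3212 0.0282] [0.4765 0.3178 0.0312]
yellow 1 [0.5323 0.3448 0.0297] [0.5334 0.3459 0.0312]
big 86 [0.363  0.1646 0.0364] [0.363  0.1646 0.0364]
big 95 [-9.292695e+02  1.020570e+02  3.000000e-02] [-9.292695e+02  1.020570e+02  3.000000e-02]
small 46 [0.3472 0.0016 0.0206] [0.3472 0.0016 0.0206]
small 53 [0.3511 0.0007 0.0197] [0.3511 0.0007 0.0197]
racktop t [[0.7033, 0.2014], [0.7257, -0.1767], [0.607, -0.1828], [0.5855, 0.194]]
racktop s [[0.6109, -0.183], [0.5894, 0.1972], [0.7087, 0.2021], [0.7315, -0.1748]]
bar t [[0.4263, 0.051], [0.4322, -0.0659]]
bar s [[0.4357, -0.0639], [0.4288, 0.0577]]
lid t [[ 0.5128 -0.0993  0.143 ]] s [[ 0.5213 -0.0969  0.143 ]]
coaster t [[0.6443 0.1164 0.184 ]] s [[0.6495 0.118  0.184 ]]
flap t [[0.6013, -0.1651], [0.4752, -0.1697], [0.4566, 0.1638], [0.5788, 0.17]]
case t [[0.6849, -0.0349], [0.6902, -0.16], [0.6178, -0.1635], [0.6113, -0.0391]]
```

```bash
python3 - <<'E'
from h import *
import pickle
t=pickle.load(open('top.pkl','rb'));s=pickle.load(open('scene.pkl','rb'));w=pickle.load(open('wrist.pkl','rb'))
st=read_state(); Rt=R.from_rotvec(st['tcp_rot']).as_matrix(); p=st['ee_pos']
for b in (0,.013):
  print(b,proj(w,[p+Rt@[dx,sy*.0427,-b] for dx in(-.011,.011) for sy in(-1,1)]).round(1).tolist())
print(np.linalg.inv(Rt)@(w['e']-p), (Rt.T@w['R']).round(3).tolist())
m=cv2.inRange(hsv(s),(20,120,40),(36,255,255)); cs=cv2.findContours(m,0,1)[0]
for c in cs:
  if len(c)>15: print(cv2.boundingRect(c))
print(hsv(s)[205:216:3,420:436:3])
E
```

```text
0 [[247.3, 269.7], [395.3, 269.6], [244.1, 234.9], [398.5, 234.9]]
0.013 [[241.3, 283.0], [401.4, 282.9], [237.6, 245.9], [405.2, 245.8]]
[ 0.07793555 -0.00039282 -0.14244364] [[-0.0, -0.952, -0.307], [1.0, -0.0, 0.0], [-0.0, -0.307, 0.952]]
(416, 195, 24, 30)
[[[ 24 181 145]
  [ 23 181  96]
  [ 23 178  90]
  [ 23 179  87]
  [ 23 177 105]
  [ 23 176  68]]

 [[ 23 181 135]
  [ 23 180  95]
  [ 24 176  87]
  [ 23 179  77]
  [ 23 171  76]
  [ 23 182 147]]

 [[ 24 178  70]
  [ 23 175  96]
  [ 23 179  87]
  [ 23 185  76]
  [ 23 180  75]
  [ 23 181 124]]

 [[ 23 177  72]
  [ 23 175  73]
  [ 23 183  74]
  [ 23 178  79]
  [ 23 174  82]
  [ 23 176  87]]]
```

```bash
sed -i "s/'yellow':((24,150,60)/'yellow':((20,150,40)/" h.py; python3 - <<'E'
from h import *
import pickle
t=pickle.load(open('top.pkl','rb'));s=pickle.load(open('scene.pkl','rb'))
for im,p in((t,(197,241)),(s,(428,210))):
  c=blob(im,'yellow',np.array(p)); print(len(c),rim(im,c,.088),rim(im,c,.088,.0305))
for im,p in((t,(356,212)),(s,(276,198))):
  print(hsv(im)[p[1]-1:p[1]+2,p[0]].tolist())
E
```

```text
70 [0.47839866 0.32148779 0.02976252] [0.47787209 0.32070452 0.0305    ]
75 [0.47979447 0.32022245 0.02841614] [0.48209106 0.31878721 0.0305    ]
[[15, 120, 142], [16, 120, 144], [16, 120, 149]]
[[15, 106, 157], [15, 107, 160], [16, 109, 162]]
```

Emit:
drive_tool:
  steps: [-1, -1, 0, 0, 0, -1, 1, -1, -1, 0, 0, 0, -1, 1, -1, -1, 0, 0, 0, -0.24, 1, -1, -1, 0, 0, 0, 0, 1, -1, -1, 0, 0, 0, 0, 1]

```text
time: 0.82
ee_pos: [0.3683, 0.3738, 0.2315]
tcp_rot: [-0.09, 3.14, 0.001]
wrist_force: [0.9, 0.4, -0.1]
gripper_width: 0.0855
```

Emit:
drive_tool:
  steps: [-0.2, -1, 0, 0, 0, 0, 1, -0.2, -1, 0, 0, 0, 0, 1, -0.2, -1, 0, 0, 0, 0, 1, -0.2, -1, 0, 0, 0, 0, 1, -0.2, -1, 0, 0, 0, 0, 1]

```text
time: 1.45
ee_pos: [0.4313, 0.127, 0.2314]
tcp_rot: [-0.09, 3.14, 0.001]
wrist_force: [0.6, -0.6, 0.1]
gripper_width: 0.085
```

Emit:
drive_tool:
  steps: [-0.2, -1, 0, 0, 0, 0, 1, -0.2, -1, 0, 0, 0, 0, 1, -0.2, -1, 0, 0, 0, 0, 1, -0.2, -1, 0, 0, 0, 0, 1, 0, 0, 0, 0, 0, 0, 1]

```text
time: 2.08
ee_pos: [0.4827, -0.0729, 0.2314]
tcp_rot: [-0.079, 3.14, -0.002]
wrist_force: [-1.0, 0.4, -0.0]
gripper_width: 0.085
```

```bash
python3 - <<'E'
from h import *
st=read_state(); print(st['ee_pos'],st['tcp_rot'],st['joints'].round(2),st['time'])
w=cam('wrist'); save(w,'w1.png')
import pickle; pickle.dump(w,open('w1.pkl','wb'))
print(proj(w,[(.517,-.098,.143)]))
E
```

```text
[ 0.48266619 -0.07294826  0.2314031 ] [-7.91825592e-02  3.14016150e+00 -2.49031502e-03] [-0.31  0.18  0.41  1.94 -0.08  1.04  1.76] 2.075
[[291.61230498 237.385464  ]]
```

View pics/w1.png

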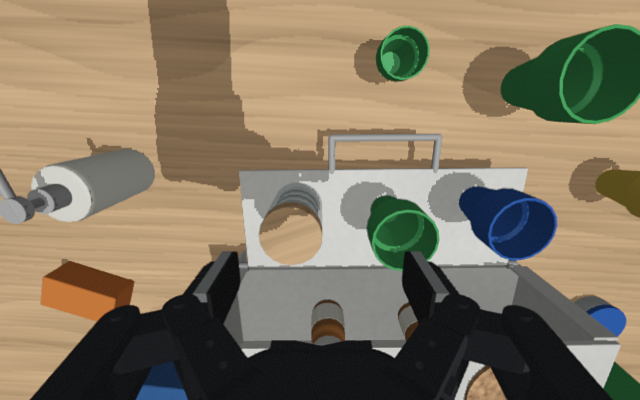

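```bash
python3 - <<'E'
from h import *
import pickle; w=pickle.load(open('w1.pkl','rb'))
print('lid',plane(w,[(291,233.5),(260,234),(322,234)],.143))
print('bar',plane(w,[(333,136),(437,136)],.053))
print('green',plane(w,[(404,239)],.141),'blue',plane(w,[(522,225)],.141))
crop(w,'w1c.png',220,580,120,320,2.2)
m=cv2.inRange(hsv(w),(11,60,110),(20,200,255)); m[:195]=0; m[270:]=0; m[:,:250]=0; m[:,335:]=0
c=max(cv2.findContours(m,0,1)[0],key=cv2.contourArea); print(cv2.fitEllipse(c),cv2.boundingRect(c))
for col,p in(('green',(404,230)),('blue',(520,220))):
  c=blob(w,col,np.array(p)); print(col,rim(w,c,.141),len(c))
E
```

```text
lid [[ 0.51320099 -0.09861717  0.143     ]
 [ 0.51510884 -0.12636377  0.143     ]
 [ 0.51228373 -0.07087956  0.143     ]]
bar [[ 0.43417334 -0.06232652  0.053     ]
 [ 0.42823193  0.0535739   0.053     ]]
green [[0.51444942 0.00389347 0.141     ]] blue [[0.49547718 0.10802188 0.141     ]]
((290.30206298828125, 235.37754821777344), (56.395782470703125, 62.27631378173828), 96.8299789428711) (259, 207, 63, 58)
green [0.51270315 0.00294407 0.0303332 ] 220
blue [0.50016464 0.10941084 0.02972346] 238
```

View pics/w1c.png

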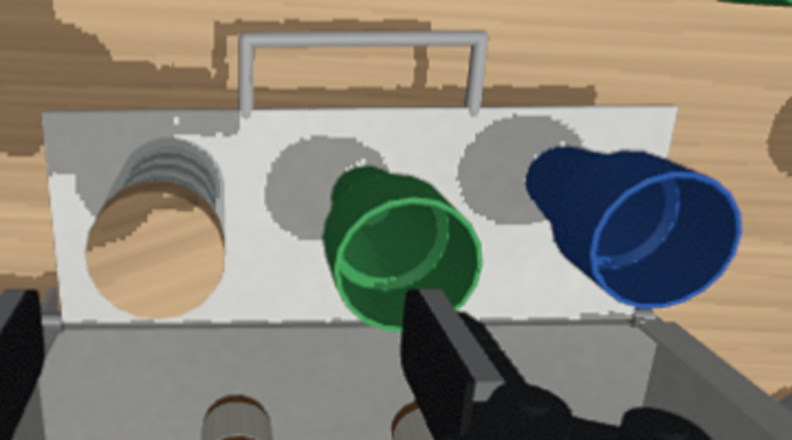

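Emit:
drive_tool:
  steps: [-0.3, -0.27, 0, 0, 0, 0, 1, -0.3, -0.27, 0, 0, 0, 0, 1, 0, 0, 0, 0, 0, 0, 1, 0, 0, 0, 0, 0, 0, 1]

```text
time: 2.62
ee_pos: [0.5134, -0.0927, 0.231]
tcp_rot: [0.091, -3.139, -0.001]
wrist_force: [0.6, -0.0, 0.4]
gripper_width: 0.0857
```

```bash
cat >> h.py <<'E'
def go(tx,ty,tz,yaw=None):
    """deltas in tool units to target TCP; prints"""
    st=read_state(); Rt=R.from_rotvec(st['tcp_rot']).as_matrix(); d=Rt.T@(np.array([tx,ty,tz])-st['ee_pos'])
    print('t',round(st['time'],2),'pos',st['ee_pos'].round(4),'toolx',Rt[:,0].round(3),'z',Rt[:,2].round(3),'F',st['wrist_force'].round(1),'w',round(st['gripper_width'],4)); print('delta units',(d/.05).round(2), 'yaw err units (tool rz)', round(float(np.degrees(((np.arctan2(-Rt[1,0],-Rt[0,0])-.057)))/8),2))
E
python3 -c "
from h import *
go(.515,-.098,.088)"
```

```text
t 2.62 pos [ 0.5134 -0.0927  0.231 ] toolx [-0.998 -0.058  0.001] z [-0.001  0.001 -1.   ] F [ 0.6 -0.   0.4] w 0.0857
delta units [-0.03 -0.11  2.86] yaw err units (tool rz) 0.01
```

Emit:
drive_tool:
  steps: [-0.03, -0.11, 0.7, 0, 0, 0, 1, 0, 0, 0.7, 0, 0, 0, 1, 0, 0, 0.7, 0, 0, 0, 1, 0, 0, 0.6, 0, 0, 0, 1, 0, 0, 0.2, 0, 0, 0, 1]

```text
time: 3.25
ee_pos: [0.5143, -0.0982, 0.0849]
tcp_rot: [0.091, -3.137, -0.001]
wrist_force: [0.3, -0.3, 0.6]
gripper_width: 0.0853
```

Emit:
drive_tool:
  steps: [0, 0, 0, 0, 0, 0, 1, 0, 0, 0, 0, 0, 0, 0.8, 0, 0, 0, 0, 0, 0, 0.7]
  grip_force: 30

```text
time: 3.62
ee_pos: [0.5165, -0.0995, 0.0874]
tcp_rot: [-0.09, 3.138, 0.0]
wrist_force: [-0.2, 0.2, 0.9]
gripper_width: 0.0597
```

```bash
python3 -c "
from h import *
go(.515,-.098,.086)
w=cam('wrist'); save(w,'w2.png')"
```

```text
t 3.62 pos [ 0.5165 -0.0995  0.0874] toolx [-0.998 -0.057 -0.002] z [ 0.002  0.    -1.   ] F [-0.2  0.2  0.9] w 0.0597
delta units [0.03 0.03 0.03] yaw err units (tool rz) 0.0
```

View pics/w2.png

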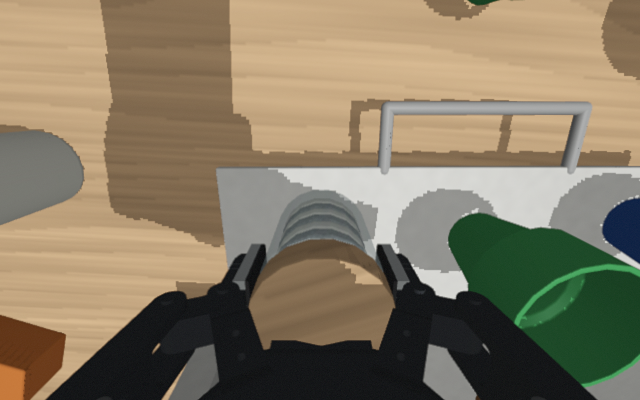

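Emit:
drive_tool:
  steps: [0, 0, 0, 0, 0, 0, 0.6, 0, 0, 0, 0, 0, 0, 0.4, 0, 0, 0, 0, 0, 0, 0.4]
  grip_force: 45

```text
time: 4.05
ee_pos: [0.5163, -0.0992, 0.0874]
tcp_rot: [-0.09, 3.139, 0.001]
wrist_force: [-1.2, 1.7, 7.0]
gripper_width: 0.0574
```

Emit:
drive_tool:
  steps: [0, 0, -0.1, 0, 0, 0, 0.4, 0, 0, -0.2, 0, 0, 0, 0.4, 0, 0, -0.3, 0, 0, 0, 0.4]

```text
time: 4.42
ee_pos: [0.5154, -0.0995, 0.1169]
tcp_rot: [0.089, -3.139, 0.0]
wrist_force: [-0.7, 0.1, -2.4]
gripper_width: 0.0574
```

```bash
python3 -c "
from h import *
go(.525,.09,.26)
w=cam('scene'); crop(w,'s3.png',220,460,140,300,3)"
```

```text
t 4.42 pos [ 0.5154 -0.0995  0.1169] toolx [-0.998 -0.057  0.001] z [-0.001 -0.    -1.   ] F [-0.7  0.1 -2.4] w 0.0574
delta units [-0.4   3.77 -2.86] yaw err units (tool rz) -0.0
```

View pics/s3.png

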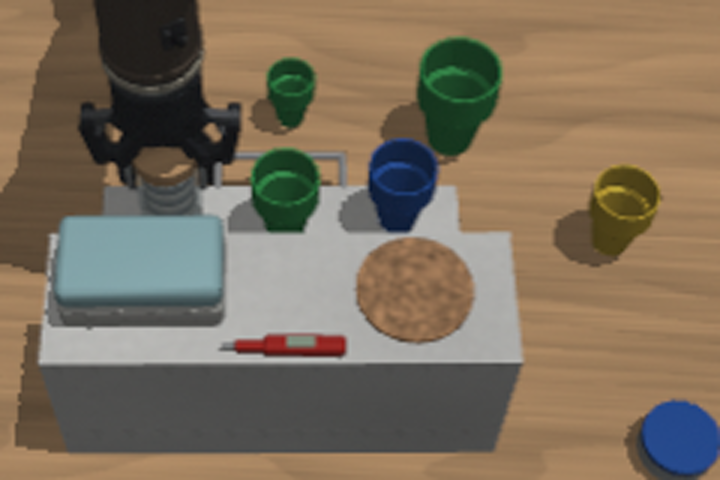

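Emit:
drive_tool:
  steps: [0, 0, -0.5, 0, 0, 0, 0.4, 0, 0, -0.6, 0, 0, 0, 0.4, 0, 0, -0.7, 0, 0, 0, 0.4, 0, 0.2, -0.6, 0, 0, 0, 0.4, 0, 0.4, -0.4, 0, 0, 0, 0.4]

```text
time: 5.1
ee_pos: [0.5143, -0.0703, 0.2584]
tcp_rot: [-0.086, 3.138, -0.0]
wrist_force: [1.2, 0.4, -2.7]
gripper_width: 0.0576
```

Emit:
drive_tool:
  steps: [-0.1, 0.6, 0, 0, 0, 0, 0.4, -0.2, 0.6, 0, 0, 0, 0, 0.4, -0.3, 0.6, 0, 0, 0, 0, 0.4, -0.4, 0.5, 0, 0, 0, 0, 0.4, -0.4, 0.5, 0, 0, 0, 0, 0.4]

```text
time: 5.72
ee_pos: [0.5764, 0.0751, 0.2569]
tcp_rot: [-0.089, 3.14, 0.0]
wrist_force: [0.2, -0.1, -2.0]
gripper_width: 0.0575
```

Emit:
drive_tool:
  steps: [-0.4, 0.4, 0, 0, 0, 0, 0.4, -0.4, 0.3, 0, 0, 0, 0, 0.4, -0.2, 0.1, 0, 0, 0, 0, 0.4, 0, 0, 0, 0, 0, 0, 0.4, 0, 0, 0, 0, 0, 0, 0.4]

```text
time: 6.35
ee_pos: [0.6231, 0.1158, 0.2564]
tcp_rot: [0.087, -3.14, 0.001]
wrist_force: [-0.2, 0.3, -2.9]
gripper_width: 0.0575
```

```bash
python3 -c "
from h import *
go(.647,.117,.2184)
w=cam('scene'); crop(w,'s4.png',220,460,100,300,3)
w=cam('top'); crop(w,'t4.png',170,410,100,300,3)"
```

```text
t 6.35 pos [0.6231 0.1158 0.2564] toolx [-0.998 -0.056  0.   ] z [-0. -0. -1.] F [-0.2  0.3 -2.9] w 0.0575
delta units [-0.48 -0.    0.76] yaw err units (tool rz) -0.01
```

View pics/s4.png

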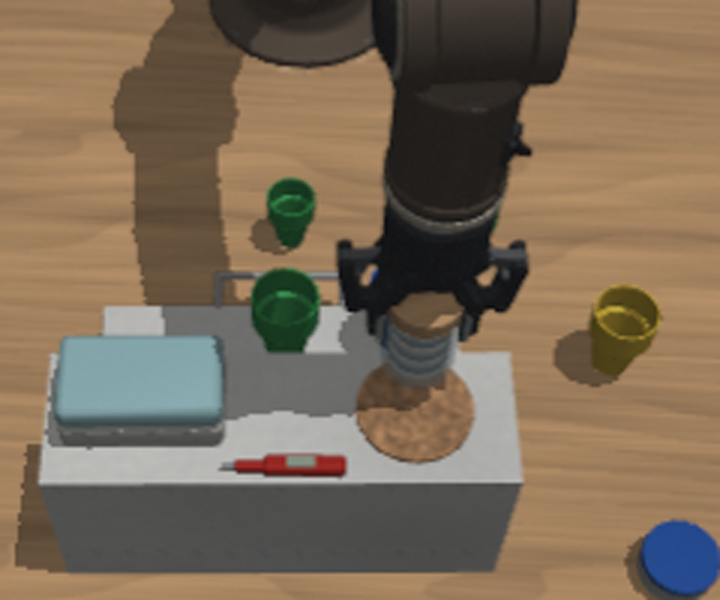

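View pics/t4.png

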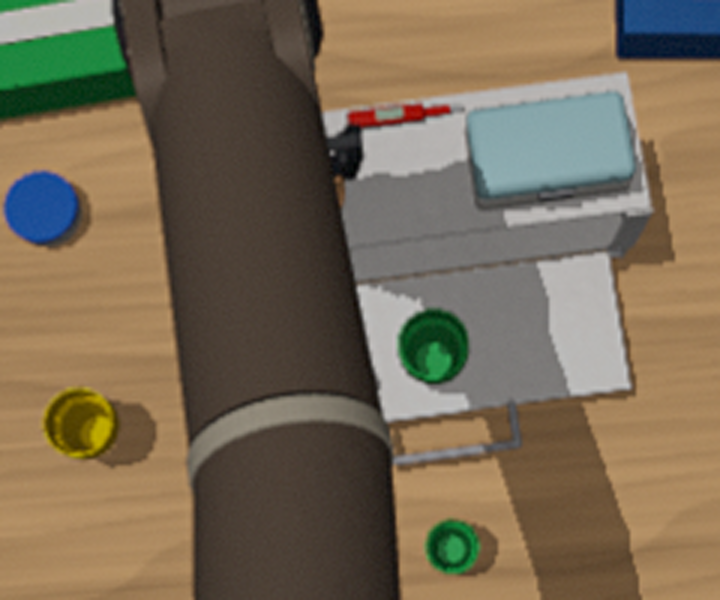

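Emit:
drive_tool:
  steps: [-0.24, 0, 0, 0, 0, 0, 0.4, -0.24, 0, 0.1, 0, 0, 0, 0.4, 0, 0, 0.25, 0, 0, 0, 0.4, 0, 0, 0.15, 0, 0, 0, 0.4, 0, 0, 0.1, 0, 0, 0, 0.4]

```text
time: 7.08
ee_pos: [0.647, 0.1184, 0.2251]
tcp_rot: [0.09, -3.139, 0.0]
wrist_force: [0.5, -0.1, -2.9]
gripper_width: 0.0571
```

```bash
python3 -c "
from h import *
go(.647,.117,.2184)
w=cam('scene'); crop(w,'s5.png',300,420,140,300,4)"
```

```text
t 7.08 pos [0.647  0.1184 0.2251] toolx [-0.998 -0.057  0.002] z [-0.001 -0.    -1.   ] F [ 0.5 -0.1 -2.9] w 0.0571
delta units [ 0.   -0.03  0.13] yaw err units (tool rz) 0.0
```

View pics/s5.png

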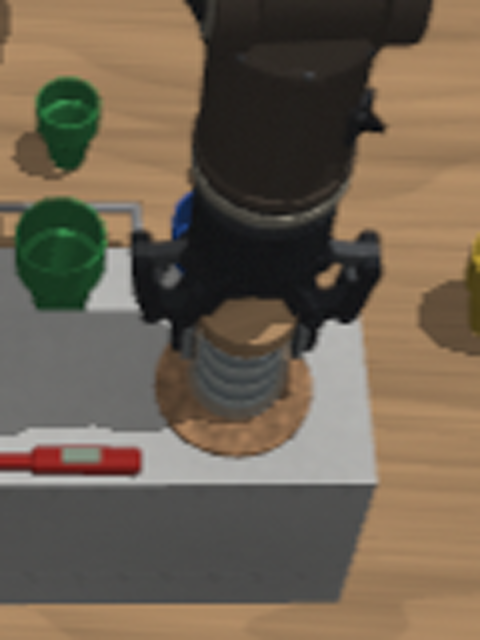

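Emit:
drive_tool:
  steps: [-0.03, -0.02, 0.05, 0, 0, 0, 0.4, 0, 0, 0.04, 0, 0, 0, 0.4, 0, 0, 0.03, 0, 0, 0, 0.4, 0, 0, 0.02, 0, 0, 0, 0.4]

```text
time: 7.62
ee_pos: [0.6491, 0.1175, 0.2193]
tcp_rot: [-0.09, 3.14, 0.0]
wrist_force: [-1.3, 0.1, -3.5]
gripper_width: 0.0576
```

Emit:
drive_tool:
  steps: [0, 0, 0.02, 0, 0, 0, 0.4, 0, 0, 0.0, 0, 0, 0, 0.4]

```text
time: 7.88
ee_pos: [0.6492, 0.1175, 0.2186]
tcp_rot: [-0.09, 3.14, 0.0]
wrist_force: [-0.4, -0.6, -1.5]
gripper_width: 0.057
```

Emit:
drive_tool:
  steps: [0, 0, 0.02, 0, 0, 0, 0.4, 0, 0, 0.0, 0, 0, 0, 0.4]

```text
time: 8.12
ee_pos: [0.6492, 0.1176, 0.2185]
tcp_rot: [-0.09, 3.14, 0.001]
wrist_force: [-3.4, -0.3, 6.0]
gripper_width: 0.0574
```

Contact with the coaster is made, so I release and rise.

Emit:
drive_tool:
  steps: [0, 0, 0, 0, 0, 0, 0.72, 0, 0, 0, 0, 0, 0, 0.8, 0, 0, 0, 0, 0, 0, 1, 0, 0, 0, 0, 0, 0, 1]

```text
time: 8.62
ee_pos: [0.6492, 0.1175, 0.2172]
tcp_rot: [-0.09, 3.14, -0.0]
wrist_force: [1.1, -0.2, 0.1]
gripper_width: 0.0855
```

Emit:
drive_tool:
  steps: [0, 0, -0.3, 0, 0, 0, 1, 0, 0, -0.6, 0, 0, 0, 1, 0, 0, -0.8, 0, 0, 0, 1, 0, 0, -0.4, 0, 0, 0, 1, 1, 0, 0, 0, 0, 0, 1]

```text
time: 9.25
ee_pos: [0.6015, 0.1147, 0.3243]
tcp_rot: [-0.088, 3.136, -0.0]
wrist_force: [0.3, 0.4, 0.3]
gripper_width: 0.0853
```

Emit:
drive_tool:
  steps: [1, 0, 0, 0, 0, 0, 1, 0.9, 0, 0, 0, 0, 0, 1, 0, 0, 0, 0, 0, 0, 1, 0, 0, 0, 0, 0, 0, 1]

```text
time: 9.75
ee_pos: [0.5053, 0.1094, 0.3235]
tcp_rot: [-0.09, 3.138, 0.001]
wrist_force: [1.2, -0.7, -0.5]
gripper_width: 0.0853
```

```bash
python3 -c "
from h import *
go(.499,.109,.105)
w=cam('scene'); crop(w,'s6.png',220,460,140,300,3)
w=cam('wrist'); save(w,'w6.png')"
```

```text
t 9.75 pos [0.5053 0.1094 0.3235] toolx [-0.998 -0.057 -0.002] z [ 0.002  0.001 -1.   ] F [ 1.2 -0.7 -0.5] w 0.0853
delta units [ 0.14 -0.    4.37] yaw err units (tool rz) 0.0
```

View pics/s6.png

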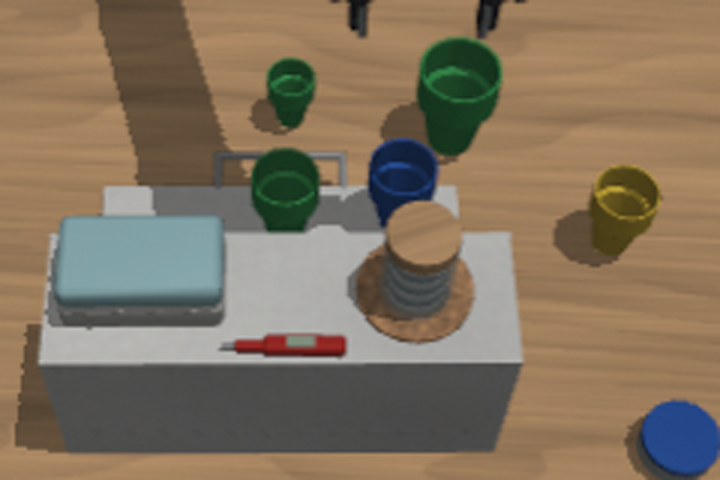

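View pics/w6.png

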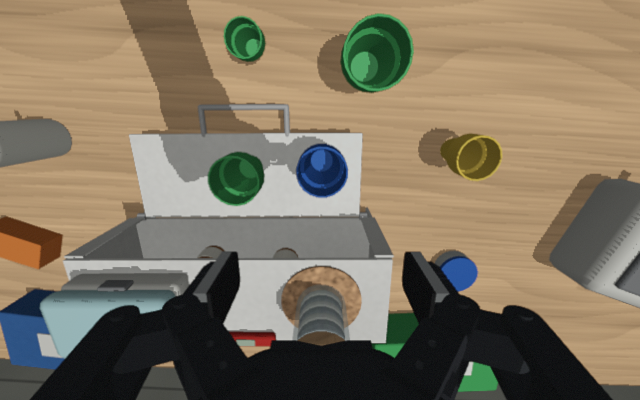

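```bash
python3 -c "
from h import *
w=cam('wrist')
for col,p in(('green',(236,178)),('blue',(322,171))):
  c=blob(w,col,np.array(p)); (u,r)=cv2.minEnclosingCircle(c); print(col,rim(w,c,.141),len(c),u,r)
c=blob(w,'yellow',np.array((475,157))); print(rim(w,c,.088))
"
```

```text
green [0.51603954 0.00600186 0.02908896] 150 (236.24664306640625, 176.90823364257812) 28.04430389404297
blue [0.49995023 0.10990415 0.02933588] 146 (321.5, 170.34616088867188) 26.4645938873291
[0.48015128 0.32085424 0.02910424]
```

Emit:
drive_tool:
  steps: [0.1, 0, 1, 0, 0, 0, 1, 0, 0, 1, 0, 0, 0, 1, 0, 0, 0.5, 0, 0, 0, 1, 0, 0, 0, 0, 0, 0, 1]

```text
time: 10.4
ee_pos: [0.4988, 0.1085, 0.1953]
tcp_rot: [0.089, -3.136, 0.003]
wrist_force: [-0.0, 0.2, 0.1]
gripper_width: 0.0854
```

```bash
python3 -c "
from h import *
go(.499,.109,.105)
w=cam('wrist'); save(w,'w7.png')"
```

```text
t 10.4 pos [0.4988 0.1085 0.1953] toolx [-0.998 -0.057  0.004] z [-0.004 -0.002 -1.   ] F [-0.   0.2  0.1] w 0.0854
delta units [-0.01  0.01  1.81] yaw err units (tool rz) -0.0
```

View pics/w7.png

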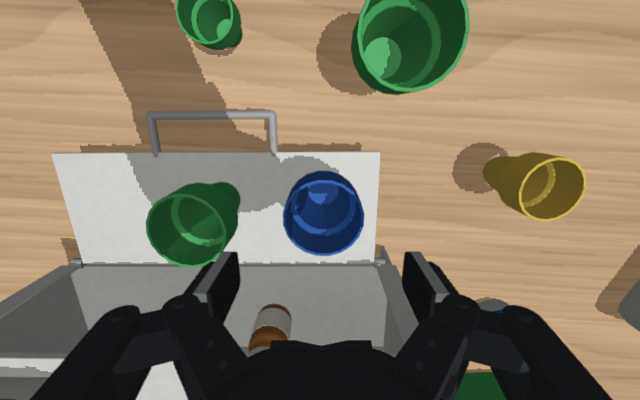

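Emit:
drive_tool:
  steps: [-0.01, 0.02, 0.7, 0, 0, 0, 1, 0, 0, 0.7, 0, 0, 0, 1, 0, 0, 0.35, 0, 0, 0, 1, 0, 0, 0.05, 0, 0, 0, 1, 0, 0, 0, 0, 0, 0, 1]

```text
time: 11.08
ee_pos: [0.501, 0.1102, 0.1086]
tcp_rot: [-0.089, 3.138, 0.001]
wrist_force: [0.0, 1.4, -0.3]
gripper_width: 0.0853
```

Emit:
drive_tool:
  steps: [0, 0, 0, 0, 0, 0, 0.78, 0, 0, 0, 0, 0, 0, 0.7, 0, 0, 0, 0, 0, 0, 0.5, 0, 0, 0, 0, 0, 0, 0.5]
  grip_force: 25

```text
time: 11.58
ee_pos: [0.5007, 0.1103, 0.1087]
tcp_rot: [-0.089, 3.138, 0.002]
wrist_force: [-0.6, -0.2, 6.2]
gripper_width: 0.0619
```

```bash
python3 -c "
from h import *
go(.4795,.3205,.21)
w=cam('wrist'); save(w,'w8.png')
w=cam('scene'); crop(w,'s8.png',280,440,140,260,4)"
```

```text
t 11.57 pos [0.5007 0.1103 0.1087] toolx [-0.998 -0.057 -0.002] z [ 0.002  0.001 -1.   ] F [-0.6 -0.2  6.2] w 0.0619
delta units [ 0.18  4.22 -2.02] yaw err units (tool rz) -0.0
```

View pics/w8.png

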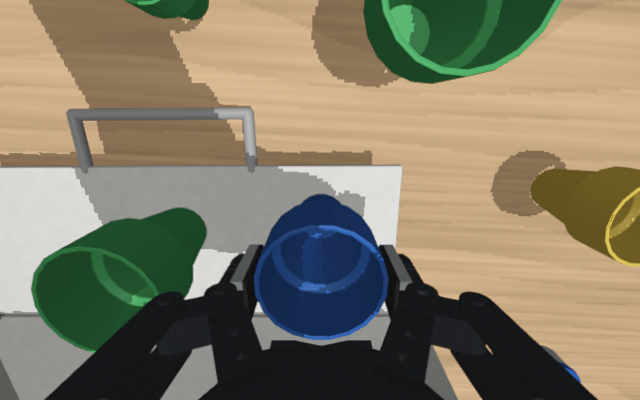

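View pics/s8.png

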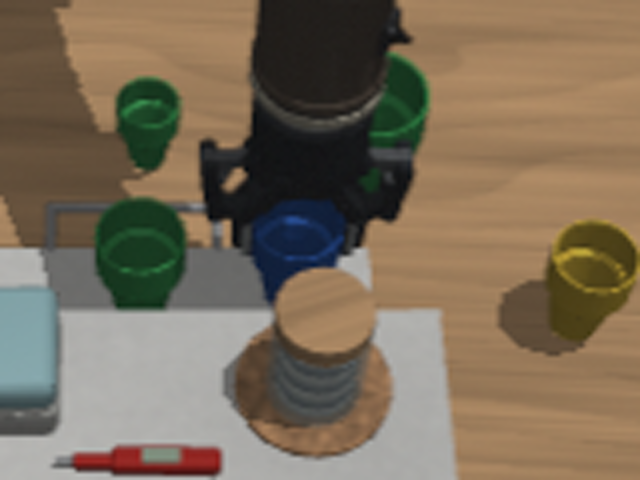

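Emit:
drive_tool:
  steps: [0, 0, -0.2, 0, 0, 0, 0.5, 0, 0, -0.5, 0, 0, 0, 0.5, 0, 0, -0.7, 0, 0, 0, 0.5, 0, 0.5, -0.2, 0, 0, 0, 0.5, 0, 0.8, 0, 0, 0, 0, 0.5]

```text
time: 12.3
ee_pos: [0.4972, 0.1745, 0.1896]
tcp_rot: [-0.085, 3.137, 0.002]
wrist_force: [0.4, 0.5, -1.2]
gripper_width: 0.0619
```

Emit:
drive_tool:
  steps: [0.1, 0.9, 0, 0, 0, 0, 0.5, 0.1, 0.9, 0, 0, 0, 0, 0.5, 0, 0.8, 0, 0, 0, 0, 0.5, 0, 0.3, 0, 0, 0, 0, 0.5, 0, 0, 0, 0, 0, 0, 0.5]

```text
time: 12.92
ee_pos: [0.4777, 0.3194, 0.1875]
tcp_rot: [-0.092, 3.14, -0.0]
wrist_force: [0.5, -0.0, -1.2]
gripper_width: 0.0614
```

```bash
python3 -c "
from h import *
go(.4795,.3205,.0897)
w=cam('wrist'); save(w,'w9.png')
w=cam('scene'); crop(w,'s9.png',320,480,140,260,4)"
```

```text
t 12.93 pos [0.4777 0.3194 0.1875] toolx [-0.998 -0.058 -0.   ] z [ 0. -0. -1.] F [ 0.5 -0.  -1.2] w 0.0614
delta units [-0.04  0.02  1.96] yaw err units (tool rz) 0.01
```

View pics/w9.png

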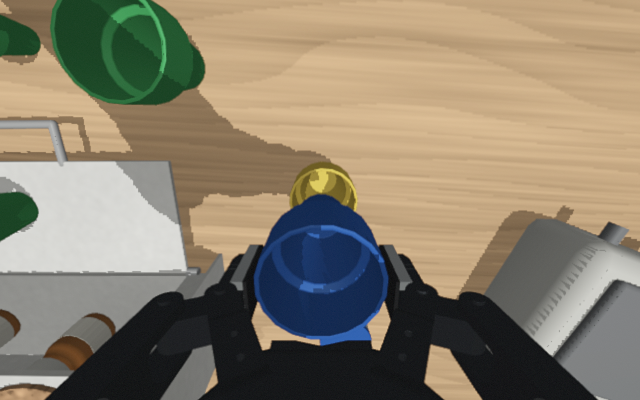

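View pics/s9.png

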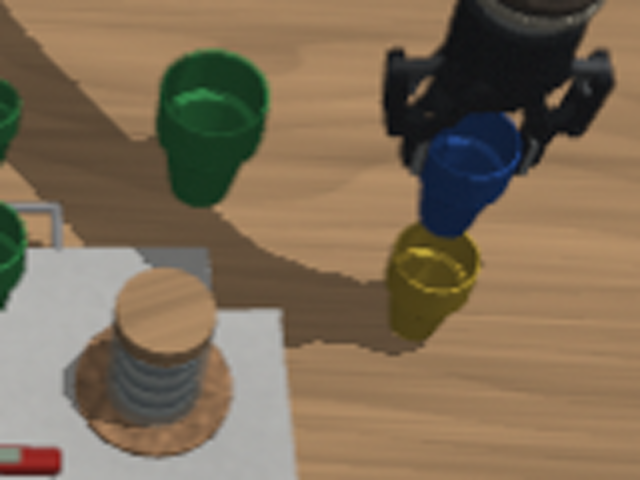

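Emit:
drive_tool:
  steps: [-0.04, 0.02, 0.5, 0, 0, 0, 0.5, 0, 0, 0.5, 0, 0, 0, 0.5, 0, 0, 0.4, 0, 0, 0, 0.5, 0, 0, 0.3, 0, 0, 0, 0.5, 0, 0, 0.1, 0, 0, 0, 0.5]

```text
time: 13.65
ee_pos: [0.48, 0.319, 0.0967]
tcp_rot: [0.087, -3.14, 0.001]
wrist_force: [-0.5, 1.2, -0.4]
gripper_width: 0.0617
```

Emit:
drive_tool:
  steps: [0, 0, 0.08, 0, 0, 0, 0.5, 0, 0, 0.04, 0, 0, 0, 0.5, 0, 0, 0, 0, 0, 0, 0.5]

```text
time: 14.02
ee_pos: [0.48, 0.3204, 0.0916]
tcp_rot: [-0.09, 3.14, 0.001]
wrist_force: [0.3, 0.2, -1.2]
gripper_width: 0.0615
```

```bash
python3 -c "
from h import *
go(.4795,.3205,.0897)
w=cam('scene'); crop(w,'s10.png',340,480,140,260,4)"
```

```text
t 14.03 pos [0.48   0.3204 0.0916] toolx [-0.998 -0.057 -0.   ] z [ 0.  0. -1.] F [ 0.3  0.2 -1.2] w 0.0615
delta units [0.01 0.   0.04] yaw err units (tool rz) 0.0
```

View pics/s10.png

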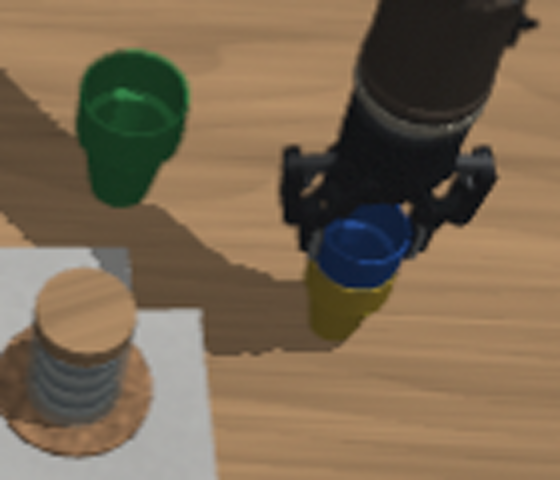

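Emit:
drive_tool:
  steps: [0, 0, 0.03, 0, 0, 0, 0.5, 0, 0, 0.02, 0, 0, 0, 0.5, 0, 0, 0, 0, 0, 0, 0.5]

```text
time: 14.45
ee_pos: [0.4805, 0.321, 0.0897]
tcp_rot: [-0.09, 3.139, 0.003]
wrist_force: [-0.3, 1.0, 5.1]
gripper_width: 0.0622
```

Seated: 5 N upward at exactly the expected height. Release and rise.

Emit:
drive_tool:
  steps: [0, 0, 0, 0, 0, 0, 0.8, 0, 0, 0, 0, 0, 0, 1, 0, 0, 0, 0, 0, 0, 1, 0, 0, -0.4, 0, 0, 0, 1, 0, 0, -0.8, 0, 0, 0, 1]

```text
time: 15.08
ee_pos: [0.4787, 0.3194, 0.1478]
tcp_rot: [0.09, -3.137, 0.004]
wrist_force: [0.3, 0.9, 0.5]
gripper_width: 0.0854
```

Emit:
drive_tool:
  steps: [0, -0.3, -0.9, 0, 0, 0, 1, 0, -1, -0.4, 0, 0, 0, 1, -0.2, -1, 0, 0, 0, 0, 1, -0.2, -1, 0, 0, 0, 0, 1, -0.2, -1, 0, 0, 0, 0, 1]

```text
time: 15.7
ee_pos: [0.5222, 0.1056, 0.2139]
tcp_rot: [-0.09, 3.14, 0.0]
wrist_force: [1.1, 0.1, 0.9]
gripper_width: 0.0854
```

Emit:
drive_tool:
  steps: [-0.2, -0.9, 0, 0, 0, 0, 1, -0.1, -0.8, 0, 0, 0, 0, 1, 0, 0, 0, 0, 0, 0, 1]

```text
time: 16.08
ee_pos: [0.542, 0.0192, 0.2139]
tcp_rot: [-0.08, 3.14, -0.002]
wrist_force: [-0.3, 0.4, 0.4]
gripper_width: 0.0854
```

```bash
python3 -c "
from h import *
go(.515,.0045,.105)
w=cam('wrist'); save(w,'w11.png')
w=cam('scene'); crop(w,'s11.png',240,480,140,300,3)"
```

```text
t 16.07 pos [0.542  0.0192 0.2139] toolx [-0.999 -0.051 -0.   ] z [ 0.    -0.001 -1.   ] F [-0.3  0.4  0.4] w 0.0854
delta units [ 0.55 -0.26  2.18] yaw err units (tool rz) -0.04
```

View pics/w11.png

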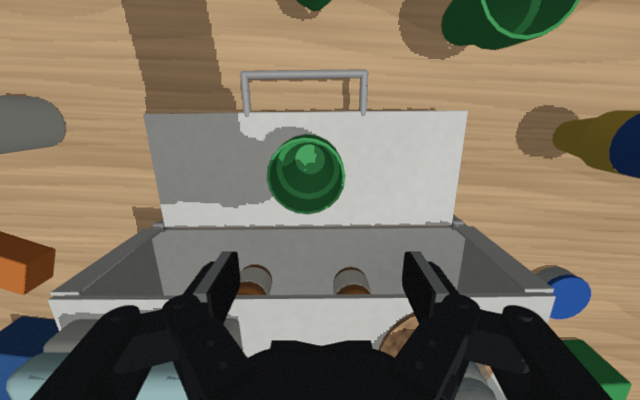

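View pics/s11.png

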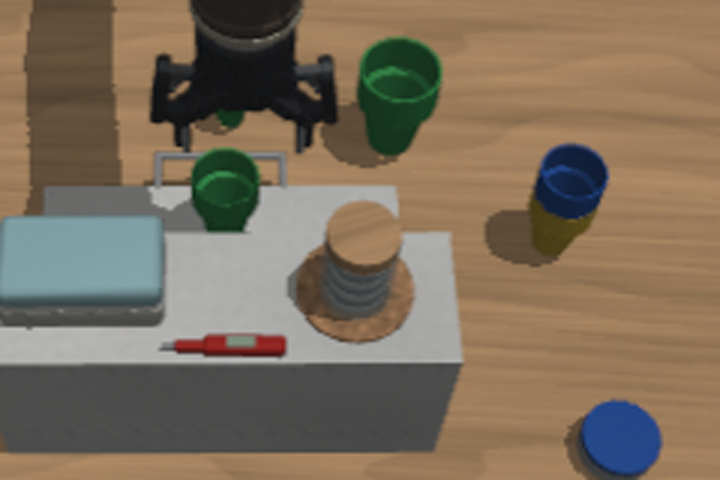

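Emit:
drive_tool:
  steps: [0.4, -0.1, 0, 0, 0, 0, 1, 0.15, -0.05, 0.3, 0, 0, 0, 1, 0, 0, 0, 0, 0, 0, 1]

```text
time: 16.55
ee_pos: [0.5136, 0.0156, 0.1981]
tcp_rot: [0.093, -3.138, -0.001]
wrist_force: [0.3, 0.2, 0.1]
gripper_width: 0.0853
```

```bash
python3 -c "
from h import *
go(.515,.0045,.105)
w=cam('wrist')
c=blob(w,'green',np.array((320,200))); print(rim(w,c,.141),len(c),cv2.minEnclosingCircle(c))
print(proj(w,[(.515,.0045,.141)]));save(w,'w12.png')"
```

```text
t 16.55 pos [0.5136 0.0156 0.1981] toolx [-0.998 -0.059  0.002] z [-0.002  0.    -1.   ] F [0.3 0.2 0.1] w 0.0853
delta units [-0.02 -0.22  1.86] yaw err units (tool rz) 0.01
[0.51664059 0.00546798 0.02931999] 227 ((308.0, 212.55421447753906), 41.554317474365234)
[[306.59133051 216.86302554]]
```

View pics/w12.png

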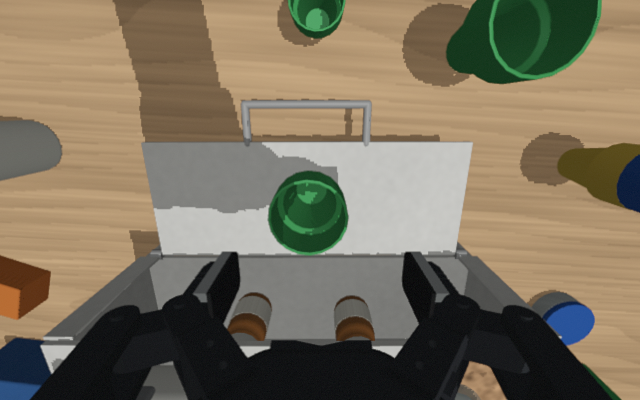

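Emit:
drive_tool:
  steps: [-0.04, -0.2, 0.5, 0, 0, 0, 1, 0, 0, 0.7, 0, 0, 0, 1, 0, 0, 0.5, 0, 0, 0, 1, 0, 0, 0.09, 0, 0, 0, 1, 0, 0, 0, 0, 0, 0, 1]

```text
time: 17.23
ee_pos: [0.518, 0.0047, 0.1099]
tcp_rot: [-0.09, 3.14, 0.0]
wrist_force: [-0.2, 0.2, 1.3]
gripper_width: 0.0854
```

Emit:
drive_tool:
  steps: [0, 0, 0, 0, 0, 0, 0.78, 0, 0, 0, 0, 0, 0, 0.7, 0, 0, 0, 0, 0, 0, 0.5, 0, 0, 0, 0, 0, 0, 0.5]

```text
time: 17.73
ee_pos: [0.5183, 0.0046, 0.1105]
tcp_rot: [-0.09, 3.138, 0.001]
wrist_force: [-1.0, 0.6, 6.0]
gripper_width: 0.0604
```

```bash
python3 -c "
from h import *
go(.48,.3205,.225)
w=cam('wrist'); save(w,'w13.png')"
```

```text
t 17.73 pos [0.5183 0.0046 0.1105] toolx [-0.998 -0.057 -0.002] z [ 0.002  0.001 -1.   ] F [-1.   0.6  6. ] w 0.0604
delta units [ 0.4   6.35 -2.29] yaw err units (tool rz) 0.0
```

View pics/w13.png

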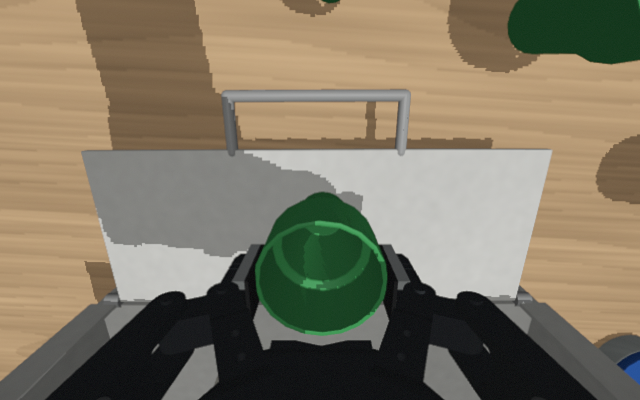

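Emit:
drive_tool:
  steps: [0, 0, -0.2, 0, 0, 0, 0.5, 0, 0, -0.6, 0, 0, 0, 0.5, 0, 0, -0.8, 0, 0, 0, 0.5, 0, 0.5, -0.5, 0, 0, 0, 0.5, 0, 0.9, 0, 0, 0, 0, 0.5]

```text
time: 18.4
ee_pos: [0.5149, 0.0733, 0.2175]
tcp_rot: [-0.083, 3.135, 0.001]
wrist_force: [0.0, 0.6, -1.3]
gripper_width: 0.0603
```

Emit:
drive_tool:
  steps: [0.1, 1, 0, 0, 0, 0, 0.5, 0.1, 1, 0, 0, 0, 0, 0.5, 0.1, 1, 0, 0, 0, 0, 0.5, 0.1, 0.9, 0, 0, 0, 0, 0.5, 0, 0.7, 0, 0, 0, 0, 0.5]

```text
time: 19.02
ee_pos: [0.4795, 0.3047, 0.215]
tcp_rot: [-0.092, 3.14, 0.001]
wrist_force: [0.8, -0.3, 0.3]
gripper_width: 0.0603
```

Emit:
drive_tool:
  steps: [0, 0.3, 0, 0, 0, 0, 0.5, 0, 0, 0, 0, 0, 0, 0.5]

```text
time: 19.27
ee_pos: [0.4794, 0.3177, 0.2144]
tcp_rot: [0.091, -3.14, 0.001]
wrist_force: [0.2, -0.5, -0.5]
gripper_width: 0.0603
```

```bash
python3 -c "
from h import *
go(.481,.3205,.1255)
w=cam('wrist'); save(w,'w14.png')
w=cam('scene'); crop(w,'s14.png',320,480,120,260,4)
print(rim(w,blob(w,'yellow',np.array((425,216))),.088))"
```

```text
t 19.27 pos [0.4794 0.3177 0.2144] toolx [-0.998 -0.058  0.   ] z [ 0. -0. -1.] F [ 0.2 -0.5 -0.5] w 0.0603
delta units [-0.04  0.06  1.78] yaw err units (tool rz) 0.01
[ 5.84881294e+02 -1.64642712e+02  3.00000000e-02]
```

View pics/w14.png

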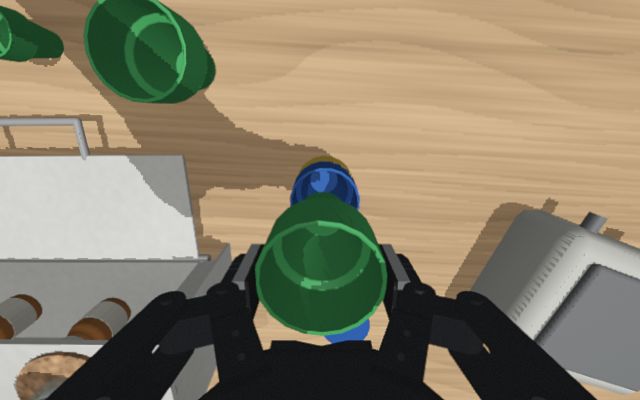

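View pics/s14.png

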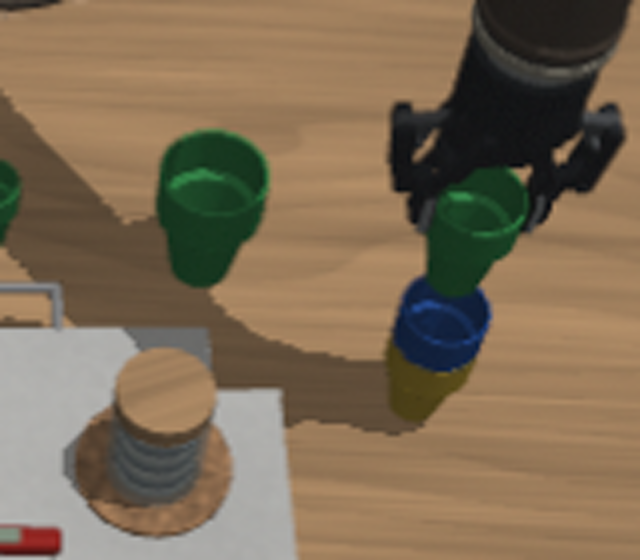

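Emit:
drive_tool:
  steps: [-0.05, 0.05, 0.4, 0, 0, 0, 0.5, 0, 0, 0.5, 0, 0, 0, 0.5, 0, 0, 0.4, 0, 0, 0, 0.5, 0, 0, 0.2, 0, 0, 0, 0.5, 0, 0, 0.1, 0, 0, 0, 0.5]

```text
time: 20.0
ee_pos: [0.4822, 0.3193, 0.1343]
tcp_rot: [-0.087, 3.14, -0.001]
wrist_force: [-0.7, 0.7, -0.4]
gripper_width: 0.0601
```

Emit:
drive_tool:
  steps: [0, 0, 0.08, 0, 0, 0, 0.5, 0, 0, 0.04, 0, 0, 0, 0.5, 0, 0, 0, 0, 0, 0, 0.5]

```text
time: 20.38
ee_pos: [0.4819, 0.3204, 0.1285]
tcp_rot: [-0.09, 3.14, 0.0]
wrist_force: [0.1, 0.1, -1.6]
gripper_width: 0.06
```

Emit:
drive_tool:
  steps: [0, 0, 0.03, 0, 0, 0, 0.5, 0, 0, 0, 0, 0, 0, 0.5]

```text
time: 20.62
ee_pos: [0.4818, 0.3204, 0.1268]
tcp_rot: [-0.09, 3.14, 0.0]
wrist_force: [0.1, 0.0, -0.6]
gripper_width: 0.0602
```

Emit:
drive_tool:
  steps: [0, 0, 0.03, 0, 0, 0, 0.5, 0, 0, 0, 0, 0, 0, 0.5]

```text
time: 20.88
ee_pos: [0.4822, 0.3203, 0.1258]
tcp_rot: [-0.089, 3.14, 0.0]
wrist_force: [-1.1, -1.2, 2.8]
gripper_width: 0.0601
```

Emit:
drive_tool:
  steps: [0, 0, 0.02, 0, 0, 0, 0.5, 0, 0, 0, 0, 0, 0, 0.5]

```text
time: 21.12
ee_pos: [0.4826, 0.3202, 0.1256]
tcp_rot: [-0.089, 3.139, 0.001]
wrist_force: [-2.1, -1.8, 10.6]
gripper_width: 0.0603
```

Emit:
drive_tool:
  steps: [0, 0, -0.02, 0, 0, 0, 0.8, 0, 0, 0, 0, 0, 0, 1, 0, 0, 0, 0, 0, 0, 1, 0, 0, -0.3, 0, 0, 0, 1, 0, 0, -0.8, 0, 0, 0, 1]

```text
time: 21.75
ee_pos: [0.4808, 0.3196, 0.1799]
tcp_rot: [0.089, -3.137, 0.004]
wrist_force: [0.1, 1.0, 0.7]
gripper_width: 0.0853
```

Emit:
drive_tool:
  steps: [0, 0, -1, 0, 0, 0, 1, 0.3, -1, -0.2, 0, 0, 0, 1, 0.3, -1, 0, 0, 0, 0, 1, 0.2, -1, 0, 0, 0, 0, 1, 0, -0.8, 0, 0, 0, 0, 1]

```text
time: 22.38
ee_pos: [0.4522, 0.1264, 0.2415]
tcp_rot: [-0.088, 3.139, 0.002]
wrist_force: [0.5, 0.4, 0.5]
gripper_width: 0.0853
```

```bash
python3 -c "
from h import *
go(.431,-.0032,.05)
w=cam('scene'); crop(w,'s15.png',240,480,140,300,3)
w=cam('top'); crop(w,'t15.png',170,410,120,300,3)
w=cam('wrist'); save(w,'w15.png')"
```

```text
t 22.38 pos [0.4522 0.1264 0.2415] toolx [-0.998 -0.056 -0.001] z [ 0.001  0.001 -1.   ] F [0.5 0.4 0.5] w 0.0853
delta units [ 0.57 -2.57  3.83] yaw err units (tool rz) -0.01
```

View pics/s15.png

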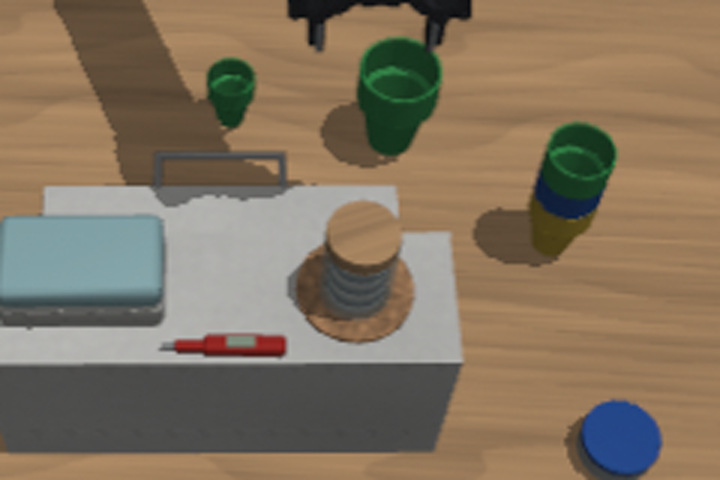

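View pics/t15.png

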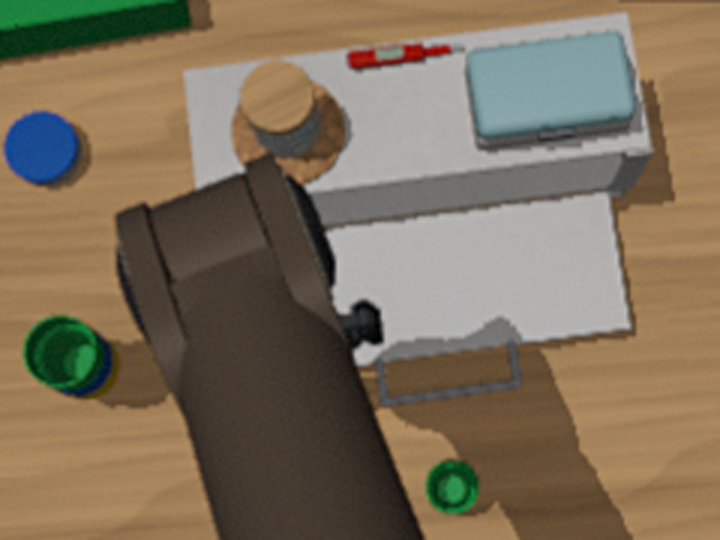

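View pics/w15.png

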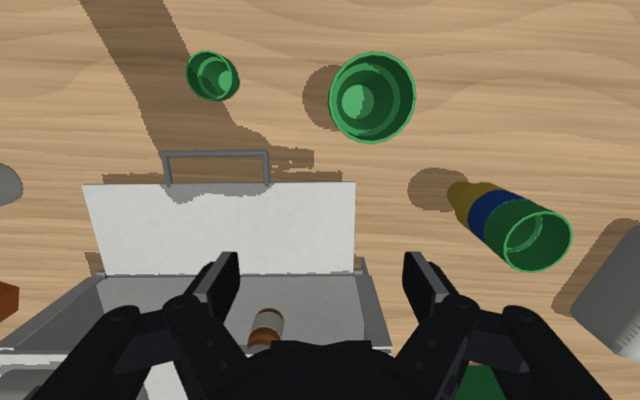

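Emit:
drive_tool:
  steps: [0.2, -0.9, 0, 0, 0, 0, 0.3, 0.2, -0.9, 0, 0, 0, 0, 0.3, 0.1, -0.6, 0, 0, 0, 0, 0.3, 0, 0, 0, 0, 0, 1, 0.3, 0, 0, 0, 0, 0, 1, 0.3]

```text
time: 23.15
ee_pos: [0.435, 0.0079, 0.2409]
tcp_rot: [0.355, 3.121, 0.001]
wrist_force: [0.4, 0.3, -0.2]
gripper_width: 0.0257
```

Emit:
drive_tool:
  steps: [0, 0, 0, 0, 0, 1, 0.3, 0, 0, 0, 0, 0, 1, 0.3, 0, 0, 0, 0, 0, 1, 0.3, 0, 0, 0, 0, 0, 1, 0.3, 0, 0, 0, 0, 0, 1, 0.3]

```text
time: 23.78
ee_pos: [0.435, 0.0084, 0.2408]
tcp_rot: [1.399, 2.812, 0.001]
wrist_force: [-0.6, 0.5, 0.6]
gripper_width: 0.0259
```

Emit:
drive_tool:
  steps: [0, 0, 0, 0, 0, 1, 0.3, 0, 0, 0, 0, 0, 1, 0.3, 0, 0, 0, 0, 0, 1, 0.3, 0, 0, 0, 0, 0, 1, 0.3, 0, 0, 0, 0, 0, 0.3, 0.3]

```text
time: 24.4
ee_pos: [0.435, 0.0084, 0.2408]
tcp_rot: [2.166, 2.275, 0.001]
wrist_force: [-0.1, -0.5, 0.0]
gripper_width: 0.0257
```

```bash
cat >> h.py <<'E'
def go2(tx,ty,tz):
    st=read_state(); Rt=R.from_rotvec(st['tcp_rot']).as_matrix(); d=Rt.T@(np.array([tx,ty,tz])-st['ee_pos'])
    e=np.degrees(np.arctan2(Rt[1,0],Rt[0,0])-(.057+np.pi/2))
    print('t',round(st['time'],2),'pos',st['ee_pos'].round(4),'toolx',Rt[:,0].round(3),'y',Rt[:,1].round(3),'z',Rt[:,2].round(3),'F',st['wrist_force'].round(1),'w',round(st['gripper_width'],4),'q',st['joints'].round(2)); print('delta units',(d/.05).round(2),'rz units needed',round(e/8,2))
E
python3 -c "
from h import *
go2(.431,-.004,.036)
w=cam('wrist'); save(w,'w16.png')"
```

```text
t 24.4 pos [0.435  0.0084 0.2408] toolx [-0.049  0.999  0.   ] y [0.999 0.049 0.001] z [ 0.001  0.    -1.   ] F [-0.1 -0.5  0. ] w 0.0257 q [-0.6   0.06  0.5   2.04 -0.03  1.05 -0.04]
delta units [-0.24 -0.09  4.1 ] rz units needed -0.06
```

View pics/w16.png

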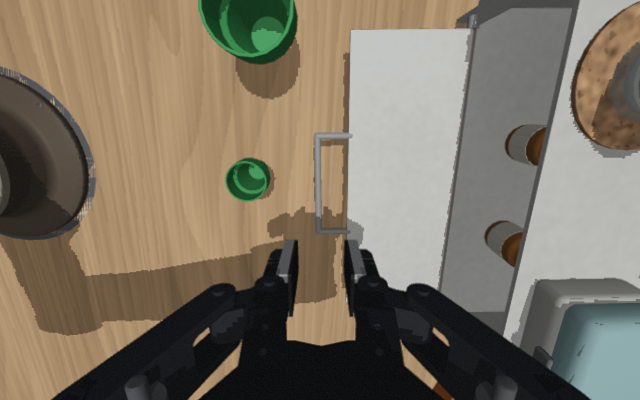

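```bash
python3 -c "
from h import *
w=cam('wrist'); print(plane(w,[(317.5,136),(318.5,230)],.052))
print('hinge',plane(w,[(471,40),(446,310)],.053)); crop(w,'w16c.png',240,480,100,330,2.5)"
```

```text
[[ 0.42999609  0.05565599  0.052     ]
 [ 0.4364869  -0.06193559  0.052     ]]
hinge [[ 0.58605078  0.16212897  0.053     ]
 [ 0.62202745 -0.17613204  0.053     ]]
```

Emit:
drive_tool:
  steps: [-0.24, -0.09, 0.8, 0, 0, 0, 0.3, 0, 0, 0.8, 0, 0, 0, 0.3, 0, 0, 0.8, 0, 0, 0, 0.3, 0, 0, 0.2, 0, 0, 0, 0.3, 0, 0, 0, 0, 0, 0, 0.3]

```text
time: 25.12
ee_pos: [0.431, -0.0049, 0.1106]
tcp_rot: [-2.164, -2.277, 0.001]
wrist_force: [0.7, 0.3, -0.2]
gripper_width: 0.0254
```

```bash
python3 -c "
from h import *
go2(.431,-.004,.036)
w=cam('wrist'); save(w,'w17.png')"
```

```text
t 25.12 pos [ 0.431  -0.0049  0.1106] toolx [-0.051  0.999 -0.   ] y [ 0.999  0.051 -0.001] z [-0.001 -0.    -1.   ] F [ 0.7  0.3 -0.2] w 0.0254 q [-0.52  0.26  0.49  2.2  -0.19  0.72  0.15]
delta units [0.02 0.   1.49] rz units needed -0.04
```

View pics/w17.png

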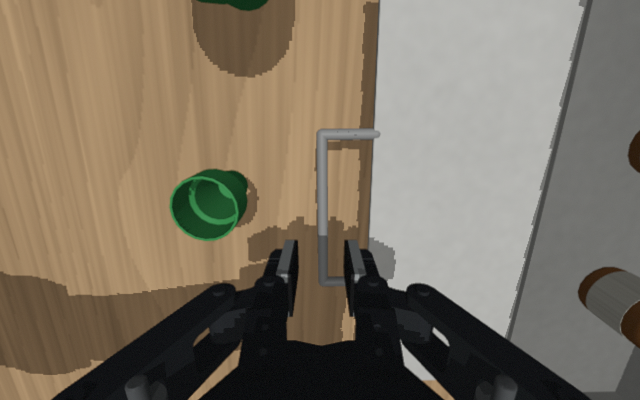

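Emit:
drive_tool:
  steps: [0, 0.02, 0.5, 0, 0, 0, 0.3, 0, 0, 0.5, 0, 0, 0, 0.3, 0, 0, 0.4, 0, 0, 0, 0.3, 0, 0, 0, 0, 0, 0, 0.3]

```text
time: 25.68
ee_pos: [0.432, -0.0048, 0.0407]
tcp_rot: [-2.165, -2.276, -0.0]
wrist_force: [0.8, 0.1, 0.1]
gripper_width: 0.0258
```

```bash
python3 -c "
from h import *
go2(.431,-.004,.036)
w=cam('wrist'); save(w,'w18.png')"
```

```text
t 25.68 pos [ 0.432  -0.0048  0.0407] toolx [-0.05   0.999  0.   ] y [0.999 0.05  0.   ] z [ 0.  0. -1.] F [0.8 0.1 0.1] w 0.0258 q [-0.44  0.4   0.42  2.25 -0.31  0.55  0.26]
delta units [ 0.02 -0.02  0.09] rz units needed -0.05
```

View pics/w18.png

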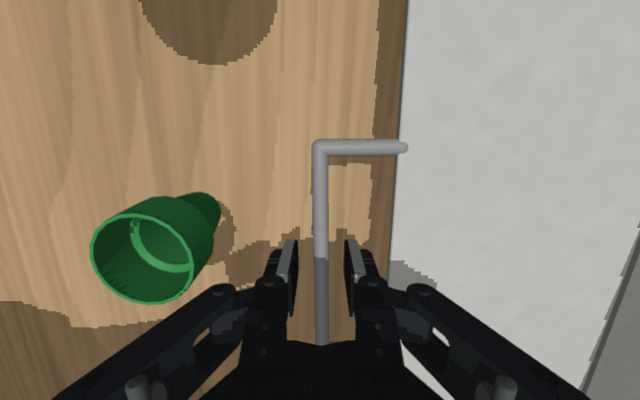

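Emit:
drive_tool:
  steps: [0, 0, 0.12, 0, 0, -0.05, 0.3, 0, 0, 0, 0, 0, 0, 0.3, 0, 0, 0, 0, 0, 0, 0.0, 0, 0, 0, 0, 0, 0, 0, 0, 0, 0, 0, 0, 0, 0]
  grip_force: 30

```text
time: 26.35
ee_pos: [0.4322, -0.005, 0.0347]
tcp_rot: [2.157, 2.283, 0.001]
wrist_force: [0.2, -0.3, 5.2]
gripper_width: 0.0063
```

```bash
python3 - <<'E'
from h import *
go2(.432,-.0048,.0345)
# arc: tool y=+rack x, z down; theta 90->0
th=np.radians(np.arange(90,-1,-5)); x=.164*(1-np.sin(th)); z=.164*np.cos(th)
for a,b,c in zip(np.degrees(th)[1:],np.diff(x)/.05,-np.diff(z)/.05): print(int(round(a)),b.round(3),c.round(3))
E
```

```text
t 26.35 pos [ 0.4322 -0.005   0.0347] toolx [-0.057  0.998  0.   ] y [0.998 0.057 0.001] z [ 0.001  0.    -1.   ] F [ 0.2 -0.3  5.2] w 0.0063 q [-0.43  0.41  0.41  2.25 -0.32  0.53  0.28]
delta units [ 0. -0.  0.] rz units needed -0.0
85 0.012 -0.286
80 0.037 -0.284
75 0.062 -0.279
70 0.086 -0.273
65 0.11 -0.264
60 0.132 -0.254
55 0.154 -0.241
50 0.174 -0.227
45 0.193 -0.211
40 0.211 -0.193
35 0.227 -0.174
30 0.241 -0.154
25 0.254 -0.132
20 0.264 -0.11
15 0.273 -0.086
10 0.279 -0.062
5 0.284 -0.037
0 0.286 -0.012
```

Emit:
drive_tool:
  steps: [0, 0.012, -0.286, 0, 0, 0, 0, 0, 0.037, -0.284, 0, 0, 0, 0, 0, 0.062, -0.279, 0, 0, 0, 0, 0, 0.086, -0.273, 0, 0, 0, 0]

```text
time: 26.85
ee_pos: [0.4418, -0.0044, 0.0915]
tcp_rot: [2.157, 2.284, 0.001]
wrist_force: [5.4, 2.0, -6.5]
gripper_width: 0.0068
```

```bash
cat >> h.py <<'E'
def arc(deg):
    t=np.radians(deg); k=.164*(1-np.sin(t)); go2(.4322+k*.9984,-.005+k*.057,.0347+.164*np.cos(t))
E
python3 -c "
from h import *
arc(70)
w=cam('scene'); crop(w,'s19.png',240,480,120,300,3)"
```

```text
t 26.85 pos [ 0.4418 -0.0044  0.0915] toolx [-0.057  0.998  0.   ] y [0.998 0.057 0.   ] z [ 0.  0. -1.] F [ 5.4  2.  -6.5] w 0.0068 q [-0.5   0.32  0.48  2.19 -0.23  0.68  0.2 ]
delta units [-0.    0.01  0.01] rz units needed 0.0
```

View pics/s19.png

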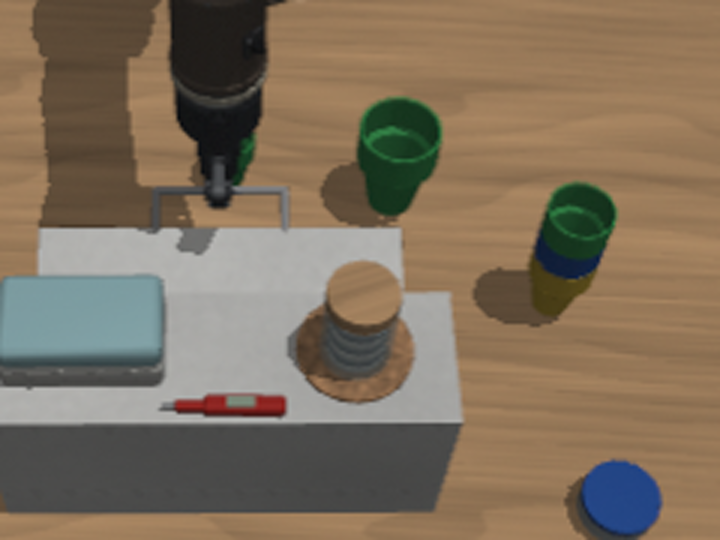

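Flap is following the bar, with forces of about the friction level. Continue.

Emit:
drive_tool:
  steps: [0, 0.11, -0.264, 0, 0, 0, 0, 0, 0.132, -0.254, 0, 0, 0, 0, 0, 0.154, -0.241, 0, 0, 0, 0, 0, 0.174, -0.227, 0, 0, 0, 0, 0, 0.193, -0.211, 0, 0, 0, 0]

```text
time: 27.52
ee_pos: [0.4772, -0.0023, 0.1503]
tcp_rot: [-2.154, -2.28, 0.006]
wrist_force: [-7.8, 0.9, 0.5]
gripper_width: 0.0067
```

Emit:
drive_tool:
  steps: [0, 0.211, -0.193, 0, 0, 0, 0, 0, 0.227, -0.174, 0, 0, 0, 0, 0, 0.241, -0.154, 0, 0, 0, 0, 0, 0.254, -0.132, 0, 0, 0, 0, 0, 0.264, -0.11, 0, 0, 0, 0]

```text
time: 28.15
ee_pos: [0.5383, 0.0014, 0.1904]
tcp_rot: [-2.155, -2.281, 0.001]
wrist_force: [-9.5, 2.1, 13.5]
gripper_width: 0.0068
```

```bash
python3 -c "
from h import *
arc(20);arc(0)
w=cam('scene'); crop(w,'s20.png',240,480,120,300,3)"
```

```text
t 28.15 pos [0.5383 0.0014 0.1904] toolx [-0.057  0.998  0.002] y [ 0.998  0.057 -0.003] z [-0.003  0.002 -1.   ] F [-9.5  2.1 13.5] w 0.0068 q [-0.5   0.33  0.52  1.88 -0.19  0.99  0.16]
delta units [-0.01  0.03  0.03] rz units needed -0.0
t 28.15 pos [0.5383 0.0014 0.1904] toolx [-0.057  0.998  0.002] y [ 0.998  0.057 -0.003] z [-0.003  0.002 -1.   ] F [-9.5  2.1 13.5] w 0.0068 q [-0.5   0.33  0.52  1.88 -0.19  0.99  0.16]
delta units [-0.01  1.15 -0.17] rz units needed -0.0
```

View pics/s20.png

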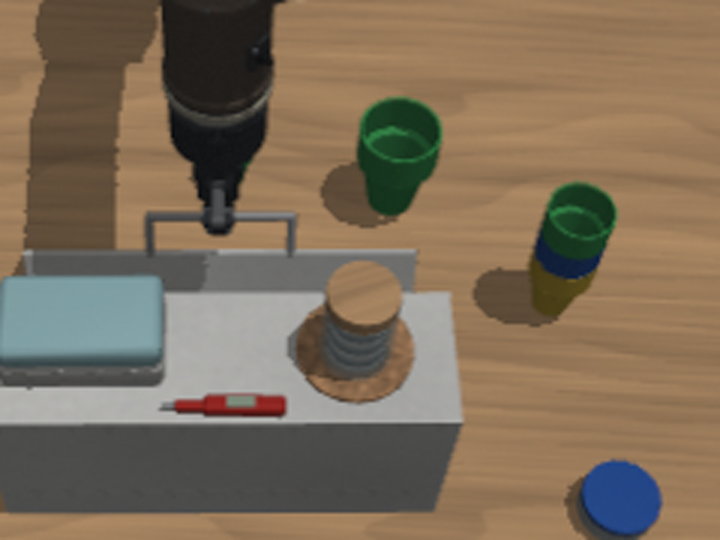

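Emit:
drive_tool:
  steps: [0, 0.273, -0.1, 0, 0, 0, 0, 0, 0.279, -0.07, 0, 0, 0, 0, 0, 0.25, -0.04, 0, 0, 0, 0]

```text
time: 28.58
ee_pos: [0.5795, 0.0038, 0.2002]
tcp_rot: [-2.156, -2.283, -0.0]
wrist_force: [-4.8, 2.2, 1.2]
gripper_width: 0.0066
```

```bash
python3 -c "
from h import *
arc(5);arc(0)"
```

```text
t 28.57 pos [0.5795 0.0038 0.2002] toolx [-0.057  0.998  0.001] y [ 0.998  0.057 -0.001] z [-0.001  0.001 -1.   ] F [-4.8  2.2  1.2] w 0.0066 q [-0.48  0.39  0.51  1.77 -0.22  1.04  0.17]
delta units [-0.01  0.04  0.04] rz units needed 0.0
t 28.57 pos [0.5795 0.0038 0.2002] toolx [-0.057  0.998  0.001] y [ 0.998  0.057 -0.001] z [-0.001  0.001 -1.   ] F [-4.8  2.2  1.2] w 0.0066 q [-0.48  0.39  0.51  1.77 -0.22  1.04  0.17]
delta units [-0.01  0.33  0.03] rz units needed 0.0
```

Emit:
drive_tool:
  steps: [0, 0.15, -0.01, 0, 0, 0, 0, 0, 0.1, 0, 0, 0, 0, 0, 0, 0.06, 0, 0, 0, 0, 0, 0, 0, 0, 0, 0, 0, 0]

```text
time: 29.08
ee_pos: [0.5956, 0.0047, 0.2005]
tcp_rot: [2.156, 2.284, 0.002]
wrist_force: [-2.0, 3.2, 5.6]
gripper_width: 0.0065
```

Emit:
drive_tool:
  steps: [0, 0.04, 0, 0, 0, 0, 0, 0, 0.02, 0, 0, 0, 0, 0, 0, 0, 0, 0, 0, 0, 0]

```text
time: 29.45
ee_pos: [0.5959, 0.0047, 0.2004]
tcp_rot: [-2.154, -2.281, 0.003]
wrist_force: [-12.2, 2.5, 12.9]
gripper_width: 0.0065
```

```bash
python3 -c "
from h import *
arc(0)
w=cam('scene'); crop(w,'s21.png',240,480,120,300,3)"
```

```text
t 29.45 pos [0.5959 0.0047 0.2004] toolx [-0.057  0.998  0.002] y [ 0.998  0.057 -0.004] z [-0.004  0.001 -1.   ] F [-12.2   2.5  12.9] w 0.0065 q [-0.46  0.42  0.51  1.73 -0.23  1.06  0.18]
delta units [-0.01  0.    0.03] rz units needed 0.0
```

View pics/s21.png

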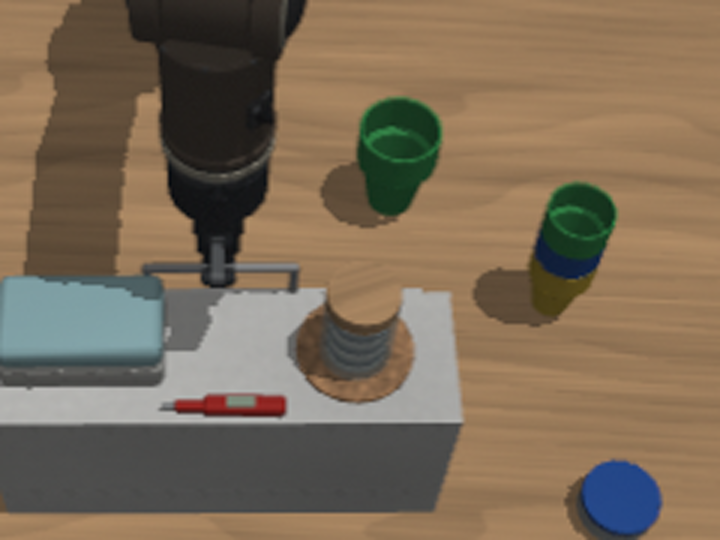

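Emit:
drive_tool:
  steps: [0, 0.04, -0.03, 0, 0, 0, 0, 0, 0, 0, 0, 0, 0, 0]

```text
time: 29.75
ee_pos: [0.5959, 0.0047, 0.2005]
tcp_rot: [-2.153, -2.278, 0.008]
wrist_force: [-17.0, 1.1, 7.7]
gripper_width: 0.0066
```

Emit:
drive_tool:
  steps: [0, -0.02, 0, 0, 0, 0, 0.2, 0, 0, 0, 0, 0, 0, 0.35, 0, 0, 0, 0, 0, 0, 0.35]

```text
time: 30.12
ee_pos: [0.5994, 0.0043, 0.2011]
tcp_rot: [2.157, 2.283, 0.001]
wrist_force: [0.2, -0.4, 0.1]
gripper_width: 0.0299
```

```bash
python3 -c "
from h import *
arc(0)
w=cam('wrist'); save(w,'w22.png')"
```

```text
t 30.12 pos [0.5994 0.0043 0.2011] toolx [-0.057  0.998 -0.   ] y [0.998 0.057 0.001] z [ 0.001 -0.    -1.   ] F [ 0.2 -0.4  0.1] w 0.0299 q [-0.46  0.42  0.51  1.72 -0.23  1.05  0.18]
delta units [ 0.01 -0.07  0.05] rz units needed -0.0
```

View pics/w22.png

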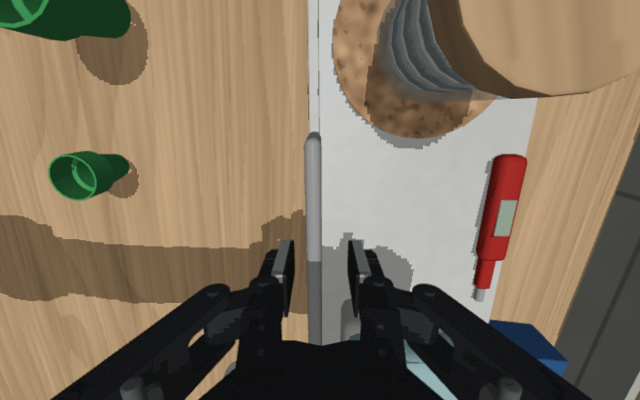

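Emit:
drive_tool:
  steps: [0, -0.05, -0.3, 0, 0, 0, 0.35, 0, 0, -0.7, 0, 0, 0, 0.35, 0, 0, -0.9, 0, 0, 0, 0.35, 0, -0.5, -0.5, 0, 0, 0, 0.35, 0, -0.9, 0, 0, 0, 0, 0.35]

```text
time: 30.8
ee_pos: [0.5276, -0.0001, 0.3238]
tcp_rot: [2.155, 2.281, 0.005]
wrist_force: [-0.3, -1.9, 0.6]
gripper_width: 0.0296
```

Emit:
drive_tool:
  steps: [0, -1, 0, 0, 0, 0, 0.35, 0, -1, 0, 0, 0, 0, 0.35, 0, -0.5, 0, 0, 0, 0, 0.35, 0, 0, 0, 0, 0, 0, 0.35]

```text
time: 31.3
ee_pos: [0.4007, -0.0071, 0.3221]
tcp_rot: [2.157, 2.284, 0.005]
wrist_force: [0.5, 0.1, -0.0]
gripper_width: 0.0301
```

```bash
python3 -c "
from h import *
go2(.5,0,.3)
w=cam('wrist'); save(w,'w23.png')
s=cam('scene'); crop(s,'s23.png',220,460,140,320,3.3)
t=cam('top'); crop(t,'t23.png',170,410,120,300,3)
h=np.array([.5947,.006,.214]); ay=np.array([-.057,.9984,0])
for im,n in((s,'s'),(w,'w'),(t,'t')): print(n,proj(im,[h+ay*.06,h-ay*.06]).round(1).tolist())
"
```

```text
t 31.3 pos [ 0.4007 -0.0071  0.3221] toolx [-0.057  0.998  0.002] y [0.998 0.057 0.002] z [ 0.002  0.002 -1.   ] F [ 0.5  0.1 -0. ] w 0.0301 q [-0.64 -0.1   0.5   1.98  0.05  1.25 -0.1 ]
delta units [0.03 1.99 0.45] rz units needed -0.0
s [[338.2, 208.4], [288.8, 208.4]]
w [[542.7, 128.1], [514.2, 251.6]]
t [[286.9, 179.4], [335.9, 173.0]]
```

View pics/w23.png

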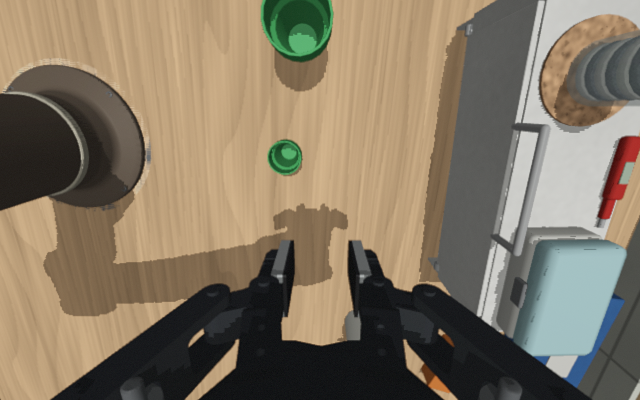

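View pics/s23.png

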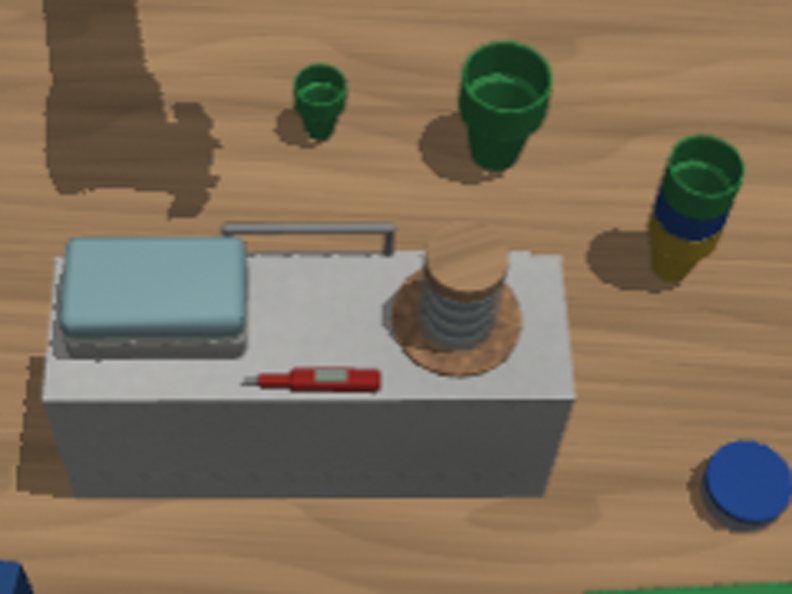

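View pics/t23.png

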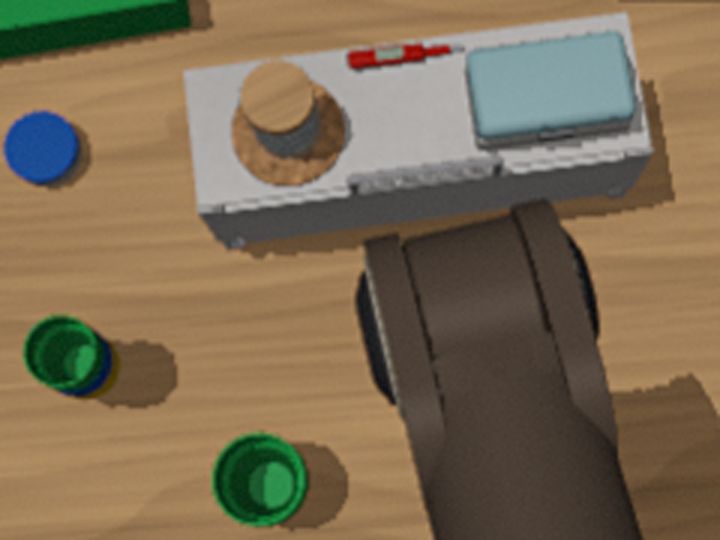

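```bash
python3 -c "
from h import *
print(hand_in())"
```

```text
the job is handed in; nothing more can be done
None
```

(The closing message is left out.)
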